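Load the canteen's plate warmer

TASK

Switch the plate warmer off at its isolator (turn the bar handle a quarter turn, fully to its stop, so that it lies across the box), then stack all the white serving slabs on the warmer, one flat on another, each pushed flush against both corner fences, and after them lay the steel cover on top of the pile, squared against the same fences. Only then turn the handle fully back in line with the box to switch the warmer on again. Leave the tableware standing round about where it is.

Things in the scene. Friction and masses are not known exactly. Their poses are not given: they have to be found in the camera images.
- warmer: Plate warmer, fixed to the table: a low steel base 180 mm (its x) by 240 mm (its y), its heated top 40 mm above the table; origin at the centre of its underside, z up, x away from the robot at yaw 0. On the top stand steel fences 12 mm thick, 55 mm high above the heated top, that form one corner. The -y end is open.
- guard (a point): Point on the heated top midway between two upright steel guard pins, 10 mm thick and 55 mm high, which stand 55 mm either way along the warmer's y and keep the pile from falling off; they are no fences. A squared slab's open long side is 22 mm from the pins' faces, and fingers fit between the pins. Axes parallel to the warmer's.
- long_fence (a point): Middle of the long-side fence's inner face (which faces the warmer's -x), at the heated top. The fence is two pieces in one line, each 45 mm long, from 35 to 80 mm either way along the warmer's y; the 70 mm gap between them leaves room for a finger. Axes parallel to the warmer's.
- end_fence (a point): Middle of the end fence's inner face (which faces the warmer's -y), at the heated top. The fence is 50 mm long, along the warmer's x. Axes parallel to the warmer's.
- nest (a point): Point on the warmer's heated top (40 mm above the table), at x = +30 mm, y = +15 mm of the warmer, axes parallel to the warmer's: the centre of the underside of the first slab comes here when it is flush with both fences, with its long side along the warmer's y. Each further slab lies 12 mm higher.
- isolator: Power isolator of the warmer, fixed to the table: a grey box 140 mm (its x) by 80 mm (its y) and 55 mm high, with the bar handle on top; origin at the centre of its underside, x along the box. A white mark on its top near the +x end shows the on position.
- handle (a joint): Turn of the isolator handle in rad: 0 = off (bar across the box, along its y, white-marked end to +y), 1.571 = on (bar in line with the box, marked end to +x, over the mark). Grows clockwise seen from above, with stops at both ends; it stays where it is left, against friction of about 0.08 N m. It starts on, or up to 0.15 rad short of it; within 0.2 rad of a stop it counts as off or on.
- handle_grip (a point): Middle of the black bar of the isolator handle, on its axis of rotation, 85 mm above the table; x points along the bar to its white-marked end. The bar is 90 mm long, 16 mm thick and 28 mm high, its top 99 mm above the table.
- slab_a: White glazed serving slab, a plain flat rectangle 160 mm (its x) by 60 mm (its y) by 12 mm thick, about 0.2 kg, lying on the table; origin at the centre of its underside. All slabs are alike and may be stacked in any order, either way round; it may be absent.
- slab_b: White glazed serving slab, a plain flat rectangle 160 mm (its x) by 60 mm (its y) by 12 mm thick, about 0.2 kg, lying on the table; origin at the centre of its underside. All slabs are alike and may be stacked in any order, either way round; it may be absent.
- slab_c: White glazed serving slab, a plain flat rectangle 160 mm (its x) by 60 mm (its y) by 12 mm thick, about 0.2 kg, lying on the table; origin at the centre of its underside. All slabs are alike and may be stacked in any order, either way round; it may be absent.
- slab_d: White glazed serving slab, a plain flat rectangle 160 mm (its x) by 60 mm (its y) by 12 mm thick, about 0.2 kg, lying on the table; origin at the centre of its underside. All slabs are alike and may be stacked in any order, either way round; it may be absent.
- cover: Steel cover plate 160 mm (its x) by 60 mm (its y) by 10 mm thick, about 0.25 kg, with a wooden bar grip on top: 90 mm long along x, 14 mm thick in y, from 23 to 41 mm above the underside, carried on two posts near its ends. Origin at the centre of the underside. Either way round is right.
- tumbler: Bystander: glass tumbler, 72 mm wide, 90 mm high; origin under its centre.
- salad_bowl: Bystander: low white bowl, 124 mm wide, 45 mm high; origin under its centre.
- mug: Bystander: white mug, 80 mm wide, 90 mm high; origin under its centre.
- water_bottle: Bystander: green glass bottle, 66 mm wide, 200 mm high; origin under its centre.
- pepper_mill: Bystander: dark wooden pepper mill, 52 mm wide, 135 mm high; origin under its centre.
- tea_can: Bystander: plain steel can, 70 mm wide, 85 mm high; origin under its centre.
- serving_spoon: Bystander: steel spoon, 190 mm long, lying flat.
Things that resemble listed ones, but are neither listed nor needed, are in the scene too. What is shaped like the slab_a but blue or red is not meant.

How it is judged (in metres and radians):
On the way, in this order (a step that is already met when the one before it is completed fails the run):
1. the isolator is turned off (value of joint handle below 0.2 rad), for 0.2 s.
2. with the isolator off, all slabs lie stacked on the warmer, flush with both fences (value of joint handle below 0.2 rad and x of slab_a in the frame of nest between -0.004 and 0.004 m and y of slab_a in the frame of nest between -0.004 and 0.004 m and z of slab_a in the frame of nest between -0.004 and 0.06 m and angle between the x axis of each of slab_a, slab_b, slab_c, slab_d and the y axis of nest, either way round below 0.05 rad and angle between each of slab_a, slab_b, slab_c, slab_d's own z axis and vertical below 0.06 rad and linear speed of each of slab_a, slab_b, slab_c, slab_d below 0.02 m/s and x of slab_b in the frame of nest between -0.004 and 0.004 m and y of slab_b in the frame of nest between -0.004 and 0.004 m and z of slab_b in the frame of nest between -0.004 and 0.06 m and x of slab_c in the frame of nest between -0.004 and 0.004 m and y of slab_c in the frame of nest between -0.004 and 0.004 m and z of slab_c in the frame of nest between -0.004 and 0.06 m and x of slab_d in the frame of nest between -0.004 and 0.004 m and y of slab_d in the frame of nest between -0.004 and 0.004 m and z of slab_d in the frame of nest between -0.004 and 0.06 m), for 0.2 s.
3. with the isolator off, the cover lies on top of the pile, flush with both fences (all of step 2 and x of cover in the frame of nest between -0.004 and 0.004 m and y of cover in the frame of nest between -0.004 and 0.004 m and z of cover in the frame of nest between -0.004 and 0.06 m and angle between the x axis of cover and the y axis of nest, either way round below 0.05 rad and angle between cover's own z axis and vertical below 0.06 rad and linear speed of cover below 0.02 m/s and z of cover in the frame of slab_a above 0.008 m and z of cover in the frame of slab_b above 0.008 m and z of cover in the frame of slab_c above 0.008 m and z of cover in the frame of slab_d above 0.008 m), for 0.2 s.
At the end, for the whole second after the job is handed in: The handle is within 0.2 rad of on; every slab lies flat on the pile on the warmer, at rest, its centre within 4 mm of flush with each fence and its sides within 0.05 rad of parallel to them; the cover lies on top of all of them within the same tolerances (value of joint handle above 1.371 rad and x of slab_a in the frame of nest between -0.004 and 0.004 m and y of slab_a in the frame of nest between -0.004 and 0.004 m and z of slab_a in the frame of nest between -0.004 and 0.06 m and angle between the x axis of each of slab_a, slab_b, slab_c, slab_d, cover and the y axis of nest, either way round below 0.05 rad and angle between each of slab_a, slab_b, slab_c, slab_d, cover's own z axis and vertical below 0.06 rad and linear speed of each of slab_a, slab_b, slab_c, slab_d, cover below 0.02 m/s and x of slab_b in the frame of nest between -0.004 and 0.004 m and y of slab_b in the frame of nest between -0.004 and 0.004 m and z of slab_b in the frame of nest between -0.004 and 0.06 m and x of slab_c in the frame of nest between -0.004 and 0.004 m and y of slab_c in the frame of nest between -0.004 and 0.004 m and z of slab_c in the frame of nest between -0.004 and 0.06 m and x of slab_d in the frame of nest between -0.004 and 0.004 m and y of slab_d in the frame of nest between -0.004 and 0.004 m and z of slab_d in the frame of nest between -0.004 and 0.06 m and x of cover in the frame of nest between -0.004 and 0.004 m and y of cover in the frame of nest between -0.004 and 0.004 m and z of cover in the frame of nest between -0.004 and 0.06 m and z of cover in the frame of slab_a above 0.008 m and z of cover in the frame of slab_b above 0.008 m and z of cover in the frame of slab_c above 0.008 m and z of cover in the frame of slab_d above 0.008 m); the robot touches nothing.
It fails at once if a piece of tableware is shoved more than 60 mm or knocked over (distance of any of tumbler, salad_bowl, mug, water_bottle, pepper_mill, tea_can, serving_spoon from where it was at the start of the episode above 0.06 m or angle between any of tumbler, salad_bowl, mug, water_bottle, pepper_mill, tea_can's own z axis and vertical above 0.7 rad).
Of slab_a, slab_b, slab_c, slab_d only 3 to 4 are there at a start; the rules pass over those that are not, and their reading is None.
At some moment in a run one of slab_a, slab_b, slab_c, slab_d, cover may be knocked a few centimetres aside while the robot is not near it.
It also fails if it takes over 208 s, if anything falls off the work surface, if the arm or the gripper's body presses on something with over 40 N, if the wrist force passes 120 N, or if a joint passes its speed limit or range.

ROBOT

A 7-joint arm with a two-finger parallel gripper is mounted at the origin on the work surface. World frame = base frame: x ahead of the robot, y to its left, z up, the work surface at z = 0. Lengths are in mm, angles in rad, forces in N, time in s.
With the tool pointing down it reaches from about 400 to 875 mm from the base axis. Payload 19.3 kg.
Tool frame: the origin (TCP) lies at the very end of the fingers, on their centre line; the grasp point (between the pads) lies 19 mm behind it; z points along the fingers, y is the line along which they close (so a half turn about z gives the same grasp; the last joint's range is limited). The gripper opens to 85 mm and grips with 20 to 120 N. Pads are 22 mm wide; open, the fingers measure 114 mm over their backs; the gripper's body (76 mm by 85 mm) begins 54 mm behind the grasp point. The pads swing forward as they close: fully open they stand 13 mm farther back than shut.
Start: joints at [1.163, 0.521, -0.036, 1.599, 0.021, 1.021, -0.113], TCP at [207.105, -589.68, 231.291] pointing down, gripper open.
Joint ranges: [-2.91, 2.91], [-0.3, 2.13], [-1.5, 1.42], [0.17, 2.43], [-1.26, 4.41], [0.16, 1.93], [-2.52, 2.52]. Speed limits (rad/s): [1.89, 1.89, 2.39, 2.39, 3.01, 3.01, 3.01].

INTERFACE

Orientations are given as a unit quaternion [x, y, z, w].
In Python, from workcell import robot, vision gives the robot as it stands. The module is installed in compiled form; this text tells all that it offers.
- The arm moves only by the tool drive_tool, never from a script. Its argument "rows" is a list of rows, each an object of numbers: "tx", "ty", "tz": the shift along the tool's x, y, z in m; "rx", "ry", "rz": the turn, a rotation vector about the tool's x, y, z in units of 6 degrees (1.0 is 6 degrees). In form: [{"tx": .., "ty": .., "tz": .., "rx": .., "ry": .., "rz": ..}, ...]. A call has 1 to 12 rows; each row shifts and turns the commanded pose from where the row before left it, along the tool's axes as they then stand; what a row does not reach is not made up. A row lasts 1/12 s, in which the tool goes at most 41.7 mm and 7.16 degrees, less where a joint would pass 70% of its speed; a pose out of reach is approached as far as the arm can. A call is refused whole if a number of a shift passes 0.0417 or a number of a turn 1, either way. A call with a gripper value outside its range is refused whole. "grip" is the gripper's target within -1 to 1 (fully open at 1, half-way at 0, shut at -1), set as the call begins (left out, the last holds). The fingers move at their own pace and stop on an object; "grip_force" is the grip in N (left out, the last holds). Time passes only in rows, so rows that do not move let the fingers close. It gives the time, the measured TCP pose, the force, the opening and the grip force at its end, in the units of the state.
- robot.get_obs(): the state, without advancing time (a new reading comes with each control period).
- vision.capture(name): name is "scene" or "top" or "wrist"; returns (picture, depth): 480x640x3 uint8, blue, green, red; 480x640 float32, mm along the optical axis (not along the pixel's ray), 0 where there is no reading.
- vision.calibration(name): a dict with "mtx" (3x3 intrinsics, pixels), "R" (3x3) and "t" (3): a world point X has camera coordinates R X + t. Camera axes: x right, y down, z forward; pixel columns grow to the right and rows downward; lengths in mm; the calibration is good to about 2 mm. A picture is of the moment at which its call begins: read the wrist's pose just before it. calibration takes no time and is no camera call; for the wrist camera it gives the pose at the moment of the call.
- robot.finish_job(): hands the job in; it is judged then, once.
The state is a dict: "time": time; "qpos": joint angles; "joint_vel": joint speeds; "joint_torque": joint torques, N m; "ee_pos": TCP position; "tool_rot": TCP orientation; "contact_force": force on the tool from outside, world axes, zero at the start; "ft_torque": the same for the moment, N m; "finger_gap": opening from 0.0 (shut) to 1.0 (fully open); "finger_force": force on a finger pad.
Only numpy, scipy, OpenCV 4.12 (cv2) and the standard library are available. Lean on these libraries where they do the work, as an engineer would, in place of code of your own. Each camera call takes 0.05 s, during which the arm holds its last target. There are 200 camera calls.

## Working session

There is one attempt and no reset: what is moved stays moved. The work goes in short steps, Python scripts to look and compute and a tool call to move; the robot and the scene stay as the last step left them, time stands still between calls to the robot, and variables do not carry over. Pictures are saved under pics/ and viewed, at most 14 in all, crops included, and the job is handed in when it is done.

Besides the shell and the picture viewer there is one more tool, called after "Request:" as a command line: name --argument value ..., lists and objects as JSON in quotes. drive_tool: Moves the arm, as the interface text tells. Its arguments: {"type":"object","properties":{"rows":{"type":"array","items":{"type":"object","properties":{"tx":{"type":"number"},"ty":{"type":"number"},"tz":{"type":"number"},"rx":{"type":"number"},"ry":{"type":"number"},"rz":{"type":"number"}}}},"grip":{"type":"number"},"grip_force":{"type":"number"}},"required":["rows"]}

```bash
mkdir -p pics; cat > h.py <<'E'
import numpy as np, cv2
from workcell import robot, vision
from scipy.spatial.transform import Rotation as R
def shot(cam,fn):
    c=vision.calibration(cam); p,d=vision.capture(cam)
    cv2.imwrite('pics/'+fn+'.png',p); np.savez('pics/'+fn+'.npz',p=p,d=d,K=c['mtx'],R=c['R'],t=c['t']); return p,d,c
def load(fn): return np.load('pics/'+fn+'.npz')
def cloud(z):
    K,Rm,t,d=np.array(z['K']),np.array(z['R']),np.array(z['t']).ravel(),z['d']
    v,u=np.mgrid[:480,:640]
    c=np.stack([(u-K[0,2])/K[0,0]*d,(v-K[1,2])/K[1,1]*d,d],-1)
    return (c-t)@Rm   # world
def ray(z,u,v,h):
    K,Rm,t=np.array(z['K']),np.array(z['R']),np.array(z['t']).ravel()
    r=Rm.T@np.linalg.inv(K)@[u,v,1]; o=-Rm.T@t
    return o+r*(h-o[2])/r[2]
def st():
    o=robot.get_obs(); print('t',round(o['time'],2),'pos',np.round(o['ee_pos'],1),'rot',np.round(R.from_quat(o['tool_rot']).as_matrix(),3).tolist(),'F',np.round(o['contact_force'],1),'gap',round(float(o['finger_gap']),3)); return o
E
python3 - <<'E'
from h import *
st()
for c in('scene','top'):
    p,d,k=shot(c,c+'0'); print(np.round(k['mtx'],1).tolist(),np.round(k['R'],3).tolist(),np.round(k['t'],1).tolist())
E
```

```text
t 0.0 pos [ 207.  -589.4  230.7] rot [[0.943, 0.331, -0.0], [0.331, -0.943, 0.001], [-0.0, -0.001, -1.0]] F [ 0.4 -0.  -0.8] gap 1.002
[[472.8, 0.0, 321.2], [0.0, 472.8, 242.6], [0.0, 0.0, 1.0]] [[-0.238, 0.971, -0.01], [0.647, 0.151, -0.747], [-0.724, -0.184, -0.665]] [128.0, -268.9, 1639.3]
[[487.2, 0.0, 313.5], [0.0, 487.2, 248.2], [0.0, 0.0, 1.0]] [[0.014, -1.0, -0.021], [-0.993, -0.012, -0.118], [0.118, 0.023, -0.993]] [17.8, 467.1, 1174.0]
```

View pics/top0.png

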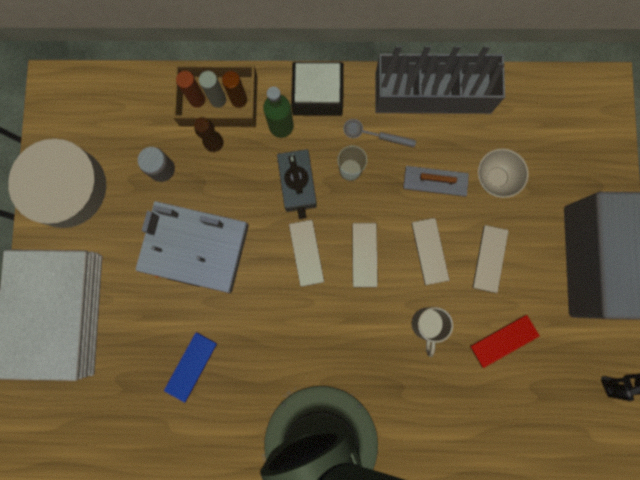

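View pics/scene0.png

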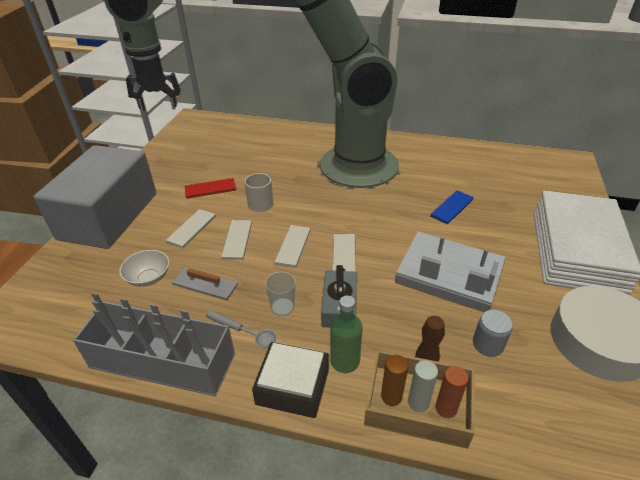

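The top view shows four white slabs at (306,253), (365,255), (430,252) and (490,259). The cover with its wooden grip is at (436,181), the isolator at (297,181) and the warmer at (193,247). The blue (190,367) and red (505,341) pieces are not meant. Next I enlarge the warmer and isolator and measure the slabs.

```bash
python3 - <<'E'
from h import *
z=load('top0'); p=z['p']; X=cloud(z)
a=cv2.resize(p[190:300,125:335],None,fx=3.6,fy=3.6,interpolation=3)
b=cv2.resize(p[140:225,265:335],None,fx=3,fy=3,interpolation=3)
c=cv2.resize(p[155:205,395:480],None,fx=3,fy=3,interpolation=3)
o=np.zeros((600,760,3),np.uint8); o[:a.shape[0],:a.shape[1]]=a
h=600-a.shape[0]; b=b[:h]; o[a.shape[0]:a.shape[0]+b.shape[0],:b.shape[1]]=b; o[a.shape[0]:a.shape[0]+c.shape[0],300:300+c.shape[1]]=c
cv2.imwrite('pics/crop1.png',cv2.convertScaleAbs(o,alpha=1.5))
hsv=cv2.cvtColor(p,cv2.COLOR_BGR2HSV)
m=((hsv[...,1]<75)&(hsv[...,2]>105)).astype(np.uint8); m[:, :280]=0;m[:215]=0;m[300:]=0
n,l,s,ce=cv2.connectedComponentsWithStats(m)
for i in range(1,n):
    if s[i,4]<400: continue
    cn=max(cv2.findContours((l==i).astype(np.uint8),0,2)[0],key=cv2.contourArea)
    w=np.array([ray(z,u,v,12)[:2] for u,v in cn[:,0]],np.float32)
    r=cv2.minAreaRect(w); print(s[i,4],np.round(ce[i]),np.round(r[0],1),np.round(r[1],1),round(r[2],1),'z',np.round(np.median(X[l==i][:,2]),1))
for u,v in [(193,247),(215,260),(160,250),(165,211),(211,222),(151,225),(297,181),(290,160),(283,190),(436,181),(410,180),(340,300)]: print(u,v,np.round(X[v,u],1))
E
```

```text
1532 [430. 251.] [ 465.5 -264.9] [158.8  60.2] 11.5 z 11.6
1510 [306. 253.] [457.9  43. ] [160.3  60.5] 11.2 z 11.8
1517 [364. 255.] [ 455.1 -103.1] [158.1  57.4] 0.3 z 11.7
1535 [490. 259.] [ 448.7 -413.5] [ 59.5 159.5] 78.6 z 11.7
193 247 [465.  319.7  39.7]
215 260 [433.7 264.5  38.3]
160 250 [455.1 396.4  53. ]
165 211 [543.2 374.6  96. ]
211 222 [518.7 265.4  91.7]
151 225 [512.  412.1  79.5]
297 181 [617.7  63.6  98.9]
290 160 [669.6  81.4  95.6]
283 190 [606.5 100.1  54.3]
436 181 [ 638.6 -278.6   30.5]
410 180 [ 645.4 -217.4   12.5]
340 300 [341.1 -43.1   4.2]
```

View pics/crop1.png

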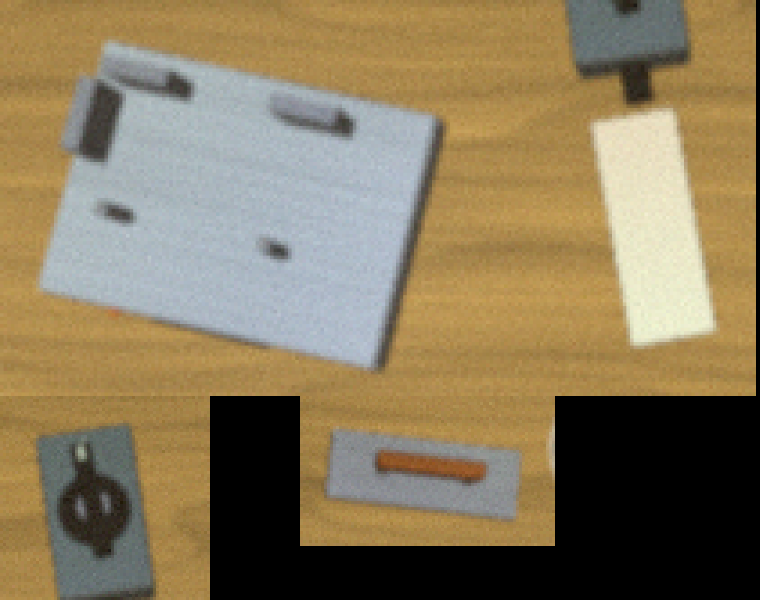

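The crop shows the warmer with its end fence on the left (+y), the long fence pieces on the far side and the pins nearer the robot. The handle bar lies in line with the box with its white mark at the far end, so it is on. The cover has a wooden grip. Next I measure poses from the depth.

```bash
cat >> h.py <<'E'
def rect(X,box,z0,z1):
    x0,x1,y0,y1=box
    m=(X[...,0]>x0)&(X[...,0]<x1)&(X[...,1]>y0)&(X[...,1]<y1)&(X[...,2]>z0)&(X[...,2]<z1)
    P=X[m].astype(np.float32)
    # long-axis yaw by minAreaRect on trimmed blob
    r=cv2.minAreaRect(P[:,:2]); b=cv2.boxPoints(r); e=[b[1]-b[0],b[2]-b[1]]; e=max(e,key=np.linalg.norm)
    a=np.degrees(np.arctan2(e[1],e[0]))%180
    return len(P),np.round(r[0],1),np.round(sorted(r[1]),1),round(float(a),1),round(float(np.median(P[:,2])),1)
E
python3 - <<'E'
from h import *
X=cloud(load('top0'))
print('warmer',rect(X,(350,620,180,450),36,44))
print('box',rect(X,(500,720,0,150),50,60))
print('bar',rect(X,(540,700,20,130),93,104))
print('cover',rect(X,(560,720,-380,-190),6,16))
print('cbar',rect(X,(560,720,-380,-190),28,50))
for n,b in dict(A=(350,560,-10,90),B=(350,560,-160,-60),C=(350,560,-330,-200),D=(350,560,-490,-350)).items(): print(n,rect(X,b,8,16))
m=(X[...,2]>85)&(X[...,2]<105)&(X[...,0]<620)&(X[...,1]>180)&(X[...,1]<450)
n,l,s,c=cv2.connectedComponentsWithStats(m.astype(np.uint8))
for i in range(1,n): print(s[i,4],np.round(X[l==i].mean(0),1))
print(robot.get_obs()['qpos'])
E
```

```text
Traceback (most recent call last):
  File "h.py", line 24, in rect
    r=cv2.minAreaRect(P[:,:2]); b=cv2.boxPoints(r); e=[b[1]-b[0],b[2]-b[1]]; e=max(e,key=np.linalg.norm)
cv2.error: OpenCV(4.12.0) /io/opencv/modules/imgproc/src/convhull.cpp:143: error: (-215:Assertion failed) total >= 0 && (depth == CV_32F || depth == CV_32S) in function 'convexHull'
```

```bash
sed -i 's/minAreaRect(P\[:,:2\])/minAreaRect(np.ascontiguousarray(P[:,:2]))/' h.py
python3 - <<'E'
from h import *
X=cloud(load('top0'))
print('warmer',rect(X,(350,620,180,450),36,44))
print('box',rect(X,(500,720,0,150),50,60))
print('bar',rect(X,(540,700,20,130),93,104))
print('cover',rect(X,(560,720,-380,-190),6,16))
print('cbar',rect(X,(560,720,-380,-190),28,50))
for n,b in dict(A=(350,560,-10,90),B=(350,560,-160,-60),C=(350,560,-330,-200),D=(350,560,-490,-350)).items(): print(n,rect(X,b,8,16))
m=(X[...,2]>85)&(X[...,2]<105)&(X[...,0]<620)&(X[...,1]>180)&(X[...,1]<450)
n,l,s,c=cv2.connectedComponentsWithStats(m.astype(np.uint8))
for i in range(1,n): print(s[i,4],np.round(X[l==i].mean(0),1))
print(robot.get_obs()['qpos'])
E
```

```text
warmer (5646, array([467.1, 325.8]), array([177.1, 236.8]), 77.7, 39.8)
box (1389, array([636.2,  68.7]), array([ 79.7, 140. ]), 9.4, 54.7)
bar (245, array([636.6,  68.8]), array([15.8, 89.4]), 13.7, 98.4)
cover (1126, array([ 639.1, -286.8]), array([148.5, 185.5]), 88.9, 9.6)
cbar (250, array([ 647.5, -309.5]), array([ 30.4, 142.5]), 95.0, 39.6)
A (1374, array([457.5,  43.3]), array([ 59.8, 159.9]), 11.5, 11.8)
B (1421, array([ 455.3, -104.7]), array([ 63.8, 158.9]), 1.3, 11.7)
C (1398, array([ 468.1, -278.5]), array([ 87.5, 159.7]), 11.3, 11.7)
D (1451, array([ 448.4, -413.5]), array([ 62. , 160.1]), 168.7, 11.7)
109 [546.9 381.6  94. ]
139 [518.3 417.   93.8]
108 [522.4 270.2  94.2]
18 [455.9 399.2  92.9]
15 [431.8 291.9  94.6]
[ 1.16278324  0.52195256 -0.03635145  1.59995493  0.02116141  1.02111505
 -0.11278965]
```

```bash
cat >> h.py <<'E'
def go(x,y,z,yaw):
    """tool-axis shift to target (after the turn rz), tool down"""
    o=robot.get_obs(); M=R.from_quat(o['tool_rot']).as_matrix(); cur=np.degrees(np.arctan2(M[1,0],M[0,0]))
    d=(yaw-cur+90)%180-90; a=np.radians(cur+d); D=np.array([x,y,z])-o['ee_pos']
    T=[D[0]*np.cos(a)+D[1]*np.sin(a), D[0]*np.sin(a)-D[1]*np.cos(a), -D[2]]
    print('cur',np.round(o['ee_pos'],1),'yaw',round(cur,2),'| rz units',round(-d/6,2),'then t(mm)',np.round(T,1),'| q7',round(o['qpos'][6],2),'t',round(o['time'],1),'tilt',np.round(M[:2,2],3))
E
true
```

Request:
drive_tool --rows '[{"tx": 0.026, "ty": -0.02}, {"tx": 0.026, "ty": -0.02}, {"tx": 0.026, "ty": -0.02}, {"tx": 0.026, "ty": -0.02}, {"tx": 0.026, "ty": -0.02}, {"tx": 0.026, "ty": -0.02}, {"tx": 0.026, "ty": -0.02}, {"tx": 0.026, "ty": -0.02}, {"tx": 0.026, "ty": -0.02}, {"tx": 0.026, "ty": -0.02}, {"tx": 0.026, "ty": -0.02}, {"tx": 0.026, "ty": -0.02}]'

```text
invalid input
```

Request:
drive_tool --rows '[{"tx": 0.026, "ty": -0.02}, {"tx": 0.026, "ty": -0.02}, {"tx": 0.026, "ty": -0.02}, {"tx": 0.026, "ty": -0.02}, {"tx": 0.026, "ty": -0.02}, {"tx": 0.026, "ty": -0.02}, {"tx": 0.026, "ty": -0.02}, {"tx": 0.026, "ty": -0.02}, {"tx": 0.026, "ty": -0.02}, {"tx": 0.026, "ty": -0.02}, {"tx": 0.026, "ty": -0.02}, {"rz": 0.93}]'

```text
invalid input
```

```bash
python3 - <<'E'
from h import *
go(636.5,68.7,80,13.7)
shot('wrist','w0'); X=cloud(load('w0'))
print('bar',rect(X,(560,700,0,140),90,108)); print('box',rect(X,(500,760,0,150),50,60))
print(np.round(robot.get_obs()['qpos'],2))
E
```

```text
cur [ 207.  -589.4  230.8] yaw 19.36 | rz units 0.94 then t(mm) [ 573.1 -537.6  150.8] | q7 -0.11 t 0.1 tilt [-0.     0.001]
bar (0, array([0., 0.]), array([0., 0.]), 0.0, nan)
box (0, array([0., 0.]), array([0., 0.]), 0.0, nan)
[ 1.16  0.52 -0.04  1.6   0.02  1.02 -0.11]
  return _methods._mean(a, axis=axis, dtype=dtype,
  ret = ret.dtype.type(ret / rcount)
```

View pics/w0.png

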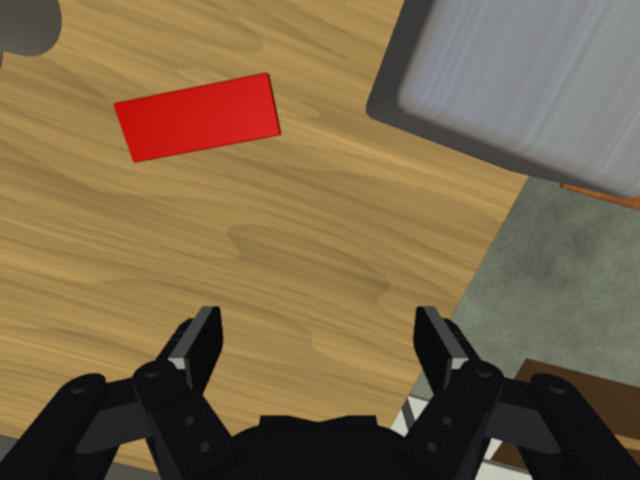

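The move was refused, probably because every field is required. The wrist camera still shows the start, with the red piece at (200,115).

Request:
drive_tool --rows '[{"tx": 0.026, "ty": -0.02, "tz": 0, "rx": 0, "ry": 0, "rz": 0}, {"tx": 0.026, "ty": -0.02, "tz": 0, "rx": 0, "ry": 0, "rz": 0}, {"tx": 0.026, "ty": -0.02, "tz": 0, "rx": 0, "ry": 0, "rz": 0}, {"tx": 0.026, "ty": -0.02, "tz": 0, "rx": 0, "ry": 0, "rz": 0}, {"tx": 0.026, "ty": -0.02, "tz": 0, "rx": 0, "ry": 0, "rz": 0}, {"tx": 0.026, "ty": -0.02, "tz": 0, "rx": 0, "ry": 0, "rz": 0}, {"tx": 0.026, "ty": -0.02, "tz": 0, "rx": 0, "ry": 0, "rz": 0}, {"tx": 0.026, "ty": -0.02, "tz": 0, "rx": 0, "ry": 0, "rz": 0}, {"tx": 0.026, "ty": -0.02, "tz": 0, "rx": 0, "ry": 0, "rz": 0}, {"tx": 0.026, "ty": -0.02, "tz": 0, "rx": 0, "ry": 0, "rz": 0}, {"tx": 0.026, "ty": -0.02, "tz": 0, "rx": 0, "ry": 0, "rz": 0}, {"tx": 0.026, "ty": -0.02, "tz": 0, "rx": 0, "ry": 0, "rz": 0}]'

```text
time: 1.15
ee_pos: [422.5, -258.4, 231.3]
tool_rot: [0.986, 0.168, -0.0, 0.0]
contact_force: [0.8, -0.5, -0.0]
finger_gap: 1.0
finger_force: 0.0
```

Works. Continuing.

Request:
drive_tool --rows '[{"tx": 0.026, "ty": -0.02, "tz": 0, "rx": 0, "ry": 0, "rz": 0}, {"tx": 0.026, "ty": -0.02, "tz": 0, "rx": 0, "ry": 0, "rz": 0}, {"tx": 0.026, "ty": -0.02, "tz": 0, "rx": 0, "ry": 0, "rz": 0}, {"tx": 0.026, "ty": -0.02, "tz": 0, "rx": 0, "ry": 0, "rz": 0}, {"tx": 0.026, "ty": -0.02, "tz": 0, "rx": 0, "ry": 0, "rz": 0}, {"tx": 0.026, "ty": -0.02, "tz": 0, "rx": 0, "ry": 0, "rz": 0}, {"tx": 0.026, "ty": -0.02, "tz": 0, "rx": 0, "ry": 0, "rz": 0}, {"tx": 0.026, "ty": -0.02, "tz": 0, "rx": 0, "ry": 0, "rz": 0}, {"tx": 0.026, "ty": -0.02, "tz": 0, "rx": 0, "ry": 0, "rz": 0}, {"tx": 0.026, "ty": -0.02, "tz": 0, "rx": 0, "ry": 0, "rz": 0}, {"tx": 0.026, "ty": -0.02, "tz": 0, "rx": 0, "ry": 0, "rz": 0}, {"tx": 0, "ty": 0, "tz": 0, "rx": 0, "ry": 0, "rz": 0.93}]'

```text
time: 2.15
ee_pos: [620.7, 49.1, 230.7]
tool_rot: [0.992, 0.124, 0.0, -0.002]
contact_force: [-0.4, 1.6, -0.4]
finger_gap: 0.998
finger_force: 0.0
```

```bash
python3 - <<'E'
from h import *
go(636.5,68.7,80,13.7)
shot('wrist','w1'); X=cloud(load('w1'))
print('bar',rect(X,(560,700,0,140),90,108)); print('box',rect(X,(500,760,0,150),50,60))
print(np.round(robot.get_obs()['qpos'],2))
E
```

```text
cur [620.7  49.1 230.7] yaw 14.22 | rz units 0.09 then t(mm) [ 20.  -15.3 150.7] | q7 -1.6 t 2.1 tilt [0.    0.003]
bar (1999, array([640.1,  68. ]), array([16. , 88.7]), 13.5, 98.0)
box (9749, array([667.7,  72.4]), array([ 79.9, 197.1]), 9.3, 54.3)
[-0.02  0.52 -0.22  1.6   0.12  1.03 -1.61]
```

View pics/w1.png

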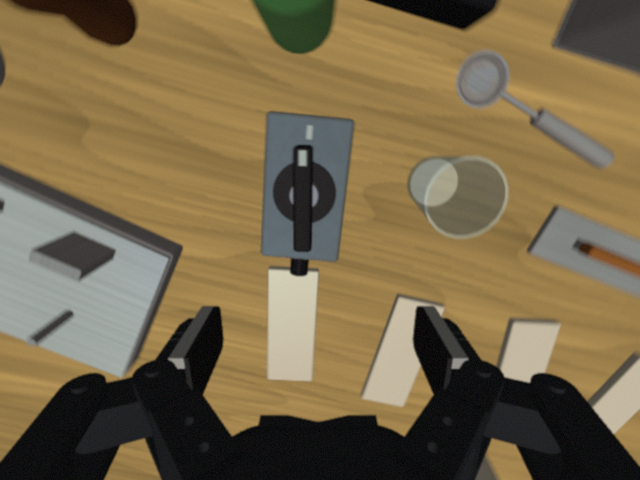

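The wrist view shows the bar at (303,198) with its marked end at (303,157), next to the box mark at (309,132), so it is on. I go down and grip the bar.

Request:
drive_tool --rows '[{"tx": 0.0217, "ty": -0.0144, "tz": 0, "rx": 0, "ry": 0, "rz": 0.1}, {"tx": 0, "ty": 0, "tz": 0.03, "rx": 0, "ry": 0, "rz": 0}, {"tx": 0, "ty": 0, "tz": 0.03, "rx": 0, "ry": 0, "rz": 0}, {"tx": 0, "ty": 0, "tz": 0.03, "rx": 0, "ry": 0, "rz": 0}, {"tx": 0, "ty": 0, "tz": 0.03, "rx": 0, "ry": 0, "rz": 0}, {"tx": 0, "ty": 0, "tz": 0.02, "rx": 0, "ry": 0, "rz": 0}, {"tx": 0, "ty": 0, "tz": 0.018, "rx": 0, "ry": 0, "rz": 0}, {"tx": 0, "ty": 0, "tz": 0, "rx": 0, "ry": 0, "rz": 0}]'

```text
time: 2.87
ee_pos: [634.3, 60.6, 69.8]
tool_rot: [0.993, 0.115, -0.003, 0.0]
contact_force: [-0.8, -0.2, -0.8]
finger_gap: 1.003
finger_force: 0.0
```

Request:
drive_tool --rows '[{"tx": 0, "ty": 0, "tz": 0, "rx": 0, "ry": 0, "rz": 0}, {"tx": 0, "ty": 0, "tz": 0, "rx": 0, "ry": 0, "rz": 0}, {"tx": 0, "ty": 0, "tz": 0, "rx": 0, "ry": 0, "rz": 0}, {"tx": 0, "ty": 0, "tz": 0, "rx": 0, "ry": 0, "rz": 0}, {"tx": 0, "ty": 0, "tz": 0, "rx": 0, "ry": 0, "rz": 0}, {"tx": 0, "ty": 0, "tz": 0, "rx": 0, "ry": 0, "rz": 0}, {"tx": 0, "ty": 0, "tz": 0, "rx": 0, "ry": 0, "rz": 0}, {"tx": 0, "ty": 0, "tz": 0, "rx": 0, "ry": 0, "rz": 0}]' --grip -1 --grip_force 40

```text
time: 3.53
ee_pos: [635.8, 67.1, 74.9]
tool_rot: [0.993, 0.117, 0.0, -0.003]
contact_force: [-13.6, 21.5, 19.7]
finger_gap: 0.181
finger_force: 41.8
```

Request:
drive_tool --rows '[{"tx": 0.0, "ty": -0.006, "tz": -0.004, "rx": 0, "ry": 0, "rz": 0}, {"tx": 0, "ty": 0, "tz": 0, "rx": 0, "ry": 0, "rz": 0}]'

```text
time: 3.7
ee_pos: [634.9, 67.4, 76.4]
tool_rot: [0.993, 0.115, -0.0, 0.0]
contact_force: [5.7, -0.7, -18.8]
finger_gap: 0.177
finger_force: 45.5
```

Request:
drive_tool --rows '[{"tx": 0, "ty": 0, "tz": 0, "rx": 0, "ry": 0, "rz": -0.8}, {"tx": 0, "ty": 0, "tz": 0, "rx": 0, "ry": 0, "rz": -0.8}, {"tx": 0, "ty": 0, "tz": 0, "rx": 0, "ry": 0, "rz": -0.8}, {"tx": 0, "ty": 0, "tz": 0, "rx": 0, "ry": 0, "rz": -0.8}, {"tx": 0, "ty": 0, "tz": 0, "rx": 0, "ry": 0, "rz": -0.8}, {"tx": 0, "ty": 0, "tz": 0, "rx": 0, "ry": 0, "rz": -0.8}, {"tx": 0, "ty": 0, "tz": 0, "rx": 0, "ry": 0, "rz": -0.8}]'

```text
time: 4.28
ee_pos: [636.2, 65.1, 76.5]
tool_rot: [0.917, 0.398, 0.0, 0.001]
contact_force: [16.5, -9.5, -26.5]
finger_gap: 0.171
finger_force: 44.5
```

```bash
python3 - <<'E'
from h import *
go(636.5,68.7,74,99.4)
print(robot.get_obs()['contact_force'])
E
```

```text
cur [636.2  65.1  76.5] yaw 46.91 | rz units -8.75 then t(mm) [3.5 0.9 2.5] | q7 -1.21 t 4.3 tilt [ 0.001 -0.002]
[ 16.51753218  -9.5301808  -26.53238252]
```

Request:
drive_tool --rows '[{"tx": 0.001, "ty": 0.0045, "tz": 0.005, "rx": 0, "ry": 0, "rz": 0}, {"tx": 0, "ty": 0, "tz": 0, "rx": 0, "ry": 0, "rz": -0.8}, {"tx": 0, "ty": 0, "tz": 0, "rx": 0, "ry": 0, "rz": -0.8}, {"tx": 0, "ty": 0, "tz": 0, "rx": 0, "ry": 0, "rz": -0.8}, {"tx": 0, "ty": 0, "tz": 0, "rx": 0, "ry": 0, "rz": -0.8}, {"tx": 0, "ty": 0, "tz": 0, "rx": 0, "ry": 0, "rz": -0.8}, {"tx": 0, "ty": 0, "tz": 0, "rx": 0, "ry": 0, "rz": -0.8}]'

```text
time: 4.87
ee_pos: [639.1, 64.8, 74.3]
tool_rot: [0.789, 0.614, -0.0, 0.001]
contact_force: [-11.3, -3.8, 25.3]
finger_gap: 0.176
finger_force: 54.9
```

Request:
drive_tool --rows '[{"tx": 0, "ty": 0, "tz": 0, "rx": 0, "ry": 0, "rz": -0.8}, {"tx": 0, "ty": 0, "tz": 0, "rx": 0, "ry": 0, "rz": -0.8}, {"tx": 0, "ty": 0, "tz": 0, "rx": 0, "ry": 0, "rz": -0.8}, {"tx": 0, "ty": 0, "tz": 0, "rx": 0, "ry": 0, "rz": -0.8}, {"tx": 0, "ty": 0, "tz": 0, "rx": 0, "ry": 0, "rz": -0.8}, {"tx": 0, "ty": 0, "tz": 0, "rx": 0, "ry": 0, "rz": 0}, {"tx": 0, "ty": 0, "tz": 0, "rx": 0, "ry": 0, "rz": 0}]'

```text
time: 5.45
ee_pos: [640.5, 64.7, 74.3]
tool_rot: [0.646, 0.764, 0.001, 0.001]
contact_force: [-1.1, -3.1, 19.2]
finger_gap: 0.183
finger_force: 54.0
```

```bash
python3 - <<'E'
from h import *
go(636.5,68.7,74,99.4)
o=robot.get_obs();print(o['contact_force'],o['ft_torque'])
E
```

```text
cur [640.5  64.7  74.3] yaw 99.55 | rz units 0.02 then t(mm) [ 4.6 -3.3  0.3] | q7 -0.45 t 5.5 tilt [ 0.003 -0.   ]
[-1.08384872 -3.08928875 19.15751351] [-0.28044025  0.37048661 -0.1595724 ]
```

Request:
drive_tool --rows '[{"tx": 0, "ty": 0, "tz": 0, "rx": 0, "ry": 0, "rz": -0.7}, {"tx": 0, "ty": 0, "tz": 0, "rx": 0, "ry": 0, "rz": 0}, {"tx": 0, "ty": 0, "tz": 0, "rx": 0, "ry": 0, "rz": 0.6}]'

```text
time: 5.7
ee_pos: [640.7, 64.5, 74.3]
tool_rot: [0.642, 0.767, 0.001, 0.001]
contact_force: [0.4, -9.4, 17.1]
finger_gap: 0.174
finger_force: 53.9
```

Request:
drive_tool --rows '[{"tx": 0, "ty": 0, "tz": 0, "rx": 0, "ry": 0, "rz": 0}, {"tx": 0, "ty": 0, "tz": 0, "rx": 0, "ry": 0, "rz": 0}, {"tx": 0, "ty": 0, "tz": 0, "rx": 0, "ry": 0, "rz": 0}, {"tx": 0, "ty": 0, "tz": 0, "rx": 0, "ry": 0, "rz": 0}, {"tx": 0, "ty": 0, "tz": -0.02, "rx": 0, "ry": 0, "rz": 0}, {"tx": 0, "ty": 0, "tz": -0.03, "rx": 0, "ry": 0, "rz": 0}, {"tx": 0, "ty": 0, "tz": -0.03, "rx": 0, "ry": 0, "rz": 0}, {"tx": 0, "ty": 0, "tz": -0.03, "rx": 0, "ry": 0, "rz": 0}, {"tx": 0, "ty": 0, "tz": -0.03, "rx": 0, "ry": 0, "rz": 0}]' --grip 1

```text
time: 6.45
ee_pos: [638.8, 65.2, 213.6]
tool_rot: [0.641, 0.767, -0.0, -0.0]
contact_force: [0.0, -0.1, 0.2]
finger_gap: 1.0
finger_force: 0.0
```

Request:
drive_tool --rows '[{"tx": 0, "ty": 0, "tz": 0, "rx": 0, "ry": 0, "rz": 1}, {"tx": 0, "ty": 0, "tz": 0, "rx": 0, "ry": 0, "rz": 1}, {"tx": 0, "ty": 0, "tz": 0, "rx": 0, "ry": 0, "rz": 1}, {"tx": 0, "ty": 0, "tz": 0, "rx": 0, "ry": 0, "rz": 1}, {"tx": 0, "ty": 0, "tz": 0, "rx": 0, "ry": 0, "rz": 1}, {"tx": 0, "ty": 0, "tz": 0, "rx": 0, "ry": 0, "rz": 1}, {"tx": 0, "ty": 0, "tz": 0, "rx": 0, "ry": 0, "rz": 1}, {"tx": 0, "ty": 0, "tz": 0, "rx": 0, "ry": 0, "rz": 1}, {"tx": 0, "ty": 0, "tz": 0, "rx": 0, "ry": 0, "rz": 1}, {"tx": 0, "ty": 0, "tz": 0, "rx": 0, "ry": 0, "rz": 1}, {"tx": 0, "ty": 0, "tz": 0, "rx": 0, "ry": 0, "rz": 1}, {"tx": 0, "ty": 0, "tz": 0, "rx": 0, "ry": 0, "rz": 1}]'

```text
time: 7.45
ee_pos: [639.0, 65.2, 212.2]
tool_rot: [0.97, 0.241, -0.0, -0.0]
contact_force: [0.5, -0.1, -0.1]
finger_gap: 0.996
finger_force: 0.0
```

```bash
python3 - <<'E'
from h import *
go(457.7,43.2,200,11.4)
shot('top','top1'); X=cloud(load('top1'))
print('box',rect(X,(500,720,0,150),50,60)); print('bar',rect(X,(540,700,20,130),93,104))
for n,b in dict(A=(350,545,-10,90),B=(350,560,-160,-60),C=(350,545,-330,-200),D=(350,545,-490,-350)).items(): print(n,rect(X,b,8,16))
E
```

```text
cur [639.   65.2 212.2] yaw 27.91 | rz units 2.75 then t(mm) [-182.1  -14.3   12.2] | q7 -1.46 t 7.5 tilt [-0.  0.]
box (0, array([0., 0.]), array([0., 0.]), 0.0, nan)
bar (0, array([0., 0.]), array([0., 0.]), 0.0, nan)
A (3, array([524.1,  86.7]), array([0. , 5.5]), 2.9, 12.6)
B (0, array([0., 0.]), array([0., 0.]), 0.0, nan)
C (1399, array([ 463.9, -259.3]), array([ 73.6, 159.6]), 11.8, 11.9)
D (1421, array([ 448.5, -412.1]), array([ 71. , 160.8]), 165.9, 11.8)
  return _methods._mean(a, axis=axis, dtype=dtype,
  ret = ret.dtype.type(ret / rcount)
```

Request:
drive_tool --rows '[{"tx": 0, "ty": 0, "tz": 0, "rx": 0, "ry": 0, "rz": 0.95}, {"tx": 0, "ty": 0, "tz": 0, "rx": 0, "ry": 0, "rz": 0.95}, {"tx": 0, "ty": 0, "tz": 0, "rx": 0, "ry": 0, "rz": 0.85}, {"tx": -0.03, "ty": -0.0036, "tz": 0, "rx": 0, "ry": 0, "rz": 0}, {"tx": -0.03, "ty": -0.0036, "tz": 0, "rx": 0, "ry": 0, "rz": 0}, {"tx": -0.03, "ty": -0.0036, "tz": 0, "rx": 0, "ry": 0, "rz": 0}, {"tx": -0.03, "ty": -0.0036, "tz": 0, "rx": 0, "ry": 0, "rz": 0}, {"tx": 0, "ty": 0, "tz": 0, "rx": 0, "ry": 0, "rz": 0}, {"tx": 0, "ty": 0, "tz": 0, "rx": 0, "ry": 0, "rz": 0}]'

```text
time: 8.25
ee_pos: [518.0, 54.8, 212.8]
tool_rot: [0.995, 0.103, 0.0, 0.0]
contact_force: [0.8, 0.8, -0.3]
finger_gap: 1.004
finger_force: 0.0
```

```bash
cat >> h.py <<'E'
def slabs(z,zlo=8,zhi=16):
    """white blobs at slab height -> rects from wrist/top depth"""
    X=cloud(z); hsv=cv2.cvtColor(z['p'],cv2.COLOR_BGR2HSV)
    m=((hsv[...,1]<75)&(hsv[...,2]>105)&(X[...,2]>zlo)&(X[...,2]<zhi)).astype(np.uint8)
    n,l,s,c=cv2.connectedComponentsWithStats(m)
    for i in range(1,n):
        if s[i,4]<400: continue
        P=np.ascontiguousarray(X[l==i][:,:2].astype(np.float32)); r=cv2.minAreaRect(P); b=cv2.boxPoints(r); e=max([b[1]-b[0],b[2]-b[1]],key=np.linalg.norm)
        print('slab',s[i,4],np.round(c[i]),np.round(r[0],1),np.round(sorted(r[1]),1),'yaw',round(float((np.degrees(np.arctan2(e[1],e[0]))+90)%180-90),1),'z',np.round(np.median(X[l==i][:,2]),1))
E
python3 - <<'E'
from h import *
go(457.7,43.2,200,11.4)
shot('wrist','w2'); z=load('w2'); X=cloud(z); slabs(z)
print('box',rect(X,(500,760,0,150),50,60)); print('bar',rect(X,(540,700,20,130),93,104))
E
```

```text
cur [518.   54.8 212.8] yaw 11.85 | rz units 0.07 then t(mm) [-61.4  -0.5  12.8] | q7 -1.73 t 8.2 tilt [ 0. -0.]
slab 2195 [622. 137.] [ 654.1 -233.3] [57.5 58.6] yaw -6.5 z 9.3
slab 7210 [318. 255.] [460.7  42.1] [ 59.6 159.5] yaw 11.4 z 11.2
slab 5334 [447. 270.] [ 457.9 -103.7] [ 61.  158.8] yaw 0.6 z 11.3
slab 6369 [581. 300.] [ 468.1 -266.4] [ 61.6 159.9] yaw 11.7 z 11.4
box (12688, array([631.6,  66.3]), array([ 79.9, 124.1]), 9.3, 54.3)
bar (3343, array([639.5,  67.4]), array([16.3, 89.5]), 99.2, 97.8)
```

View pics/w2.png

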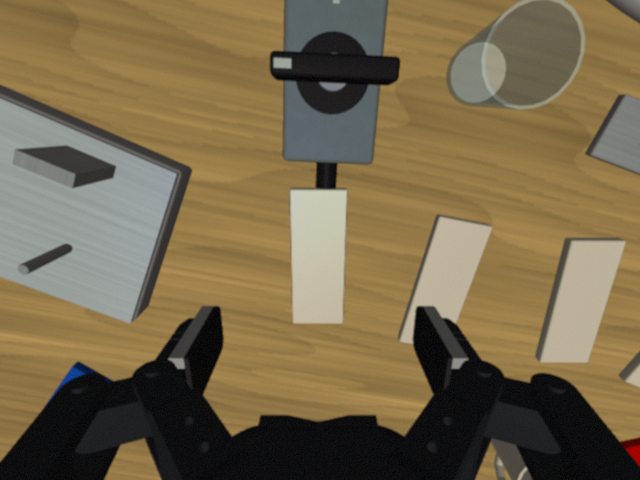

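```bash
python3 - <<'E'
from h import *
X=cloud(load('w2'))
for u,v in [(310,85),(312,95),(352,92),(350,50),(365,68)]: print(np.round(X[v,u],1))
X=cloud(load('w0'))
print([X[v,u].round(1).tolist() for u,v in[(210,320),(200,345),(430,320),(445,345)]]) # finger tips
E
```

```text
[628.5  83.3  57.7]
[621.5  80.2  57.9]
[630.4  48.9  57.1]
[659.4  57.5  57.4]
[642.7  46.7  97.8]
[[202.1, -546.2, 255.8], [200.3, -547.1, 269.2], [232.1, -628.0, 257.8], [232.0, -628.4, 273.4]]
```

The handle bar lies across the box at 99.2° (box 9.3°), with its marked end to +y at (283,62), so it is off. The slab at (318,255) is clear to grasp.

Request:
drive_tool --rows '[{"tx": -0.03, "ty": 0.0009, "tz": 0.02, "rx": 0, "ry": 0, "rz": 0.07}, {"tx": -0.029, "ty": 0, "tz": 0.03, "rx": 0, "ry": 0, "rz": 0}, {"tx": 0, "ty": 0, "tz": 0.04, "rx": 0, "ry": 0, "rz": 0}, {"tx": 0, "ty": 0, "tz": 0.04, "rx": 0, "ry": 0, "rz": 0}, {"tx": 0, "ty": 0, "tz": 0.03, "rx": 0, "ry": 0, "rz": 0}, {"tx": 0, "ty": 0, "tz": 0.02, "rx": 0, "ry": 0, "rz": 0}, {"tx": 0, "ty": 0, "tz": 0.015, "rx": 0, "ry": 0, "rz": 0}, {"tx": 0, "ty": 0, "tz": 0.01, "rx": 0, "ry": 0, "rz": 0}, {"tx": 0, "ty": 0, "tz": 0.008, "rx": 0, "ry": 0, "rz": 0}, {"tx": 0, "ty": 0, "tz": 0.002, "rx": 0, "ry": 0, "rz": 0}, {"tx": 0, "ty": 0, "tz": 0, "rx": 0, "ry": 0, "rz": 0}, {"tx": 0, "ty": 0, "tz": 0, "rx": 0, "ry": 0, "rz": 0}]'

```text
time: 9.3
ee_pos: [461.6, 42.4, -2.1]
tool_rot: [0.995, 0.098, 0.0, -0.0]
contact_force: [0.1, -0.0, 1.0]
finger_gap: 0.998
finger_force: 0.0
```

Request:
drive_tool --rows '[{"tx": 0, "ty": 0, "tz": 0, "rx": 0, "ry": 0, "rz": 0}, {"tx": 0, "ty": 0, "tz": 0, "rx": 0, "ry": 0, "rz": 0}, {"tx": 0, "ty": 0, "tz": 0, "rx": 0, "ry": 0, "rz": 0}, {"tx": 0, "ty": 0, "tz": 0, "rx": 0, "ry": 0, "rz": 0}, {"tx": 0, "ty": 0, "tz": 0, "rx": 0, "ry": 0, "rz": 0}]' --grip -1 --grip_force 40

```text
time: 9.72
ee_pos: [461.6, 42.3, -1.9]
tool_rot: [0.995, 0.098, 0.001, 0.0]
contact_force: [-2.5, -0.6, 12.3]
finger_gap: 0.69
finger_force: 40.3
```

```bash
python3 - <<'E'
from h import *
go(502.8,333,120,77.7); print(robot.get_obs()['contact_force'])
E
```

```text
cur [461.6  42.3  -1.9] yaw 11.25 | rz units -11.08 then t(mm) [ 292.8  -21.6 -121.9] | q7 -1.91 t 9.7 tilt [0.001 0.   ]
[-2.49130858 -0.55903748 12.33833415]
```

Request:
drive_tool --rows '[{"tx": 0, "ty": 0, "tz": -0.01, "rx": 0, "ry": 0, "rz": 0}, {"tx": 0, "ty": 0, "tz": -0.025, "rx": 0, "ry": 0, "rz": 0}, {"tx": 0, "ty": 0, "tz": -0.035, "rx": 0, "ry": 0, "rz": 0}, {"tx": 0, "ty": 0, "tz": -0.035, "rx": 0, "ry": 0, "rz": 0}, {"tx": 0, "ty": 0, "tz": -0.025, "rx": 0, "ry": 0, "rz": -0.5}, {"tx": 0, "ty": 0, "tz": 0, "rx": 0, "ry": 0, "rz": -0.9}, {"tx": 0, "ty": 0, "tz": 0, "rx": 0, "ry": 0, "rz": -0.9}, {"tx": 0, "ty": 0, "tz": 0, "rx": 0, "ry": 0, "rz": -0.9}, {"tx": 0, "ty": 0, "tz": 0, "rx": 0, "ry": 0, "rz": -0.9}, {"tx": 0, "ty": 0, "tz": 0, "rx": 0, "ry": 0, "rz": -0.9}, {"tx": 0, "ty": 0, "tz": 0, "rx": 0, "ry": 0, "rz": -0.9}, {"tx": 0, "ty": 0, "tz": 0, "rx": 0, "ry": 0, "rz": -0.9}]'

```text
time: 10.72
ee_pos: [461.0, 42.1, 128.2]
tool_rot: [0.898, 0.441, 0.0, 0.0]
contact_force: [-0.4, 0.3, -0.9]
finger_gap: 0.69
finger_force: 45.5
```

Request:
drive_tool --rows '[{"tx": 0, "ty": 0, "tz": 0, "rx": 0, "ry": 0, "rz": -0.9}, {"tx": 0, "ty": 0, "tz": 0, "rx": 0, "ry": 0, "rz": -0.9}, {"tx": 0, "ty": 0, "tz": 0, "rx": 0, "ry": 0, "rz": -0.9}, {"tx": 0, "ty": 0, "tz": 0, "rx": 0, "ry": 0, "rz": -0.9}, {"tx": 0, "ty": 0, "tz": 0, "rx": 0, "ry": 0, "rz": -0.7}, {"tx": 0.03, "ty": -0.003, "tz": 0, "rx": 0, "ry": 0, "rz": 0}, {"tx": 0.03, "ty": -0.003, "tz": 0, "rx": 0, "ry": 0, "rz": 0}, {"tx": 0.03, "ty": -0.003, "tz": 0, "rx": 0, "ry": 0, "rz": 0}, {"tx": 0.03, "ty": -0.003, "tz": 0, "rx": 0, "ry": 0, "rz": 0}, {"tx": 0.03, "ty": -0.003, "tz": 0, "rx": 0, "ry": 0, "rz": 0}, {"tx": 0, "ty": 0, "tz": 0, "rx": 0, "ry": 0, "rz": 0}, {"tx": 0, "ty": 0, "tz": 0, "rx": 0, "ry": 0, "rz": 0}]'

```text
time: 11.72
ee_pos: [477.7, 193.6, 128.0]
tool_rot: [0.777, 0.629, 0.0, 0.0]
contact_force: [-0.9, -2.1, -1.9]
finger_gap: 0.69
finger_force: 45.5
```

```bash
python3 - <<'E'
from h import *
go(502.8,333,50,77.7)
shot('wrist','w3')
def blobs(fn):
    X=cloud(load(fn))
    m=(X[...,2]>85)&(X[...,2]<105)&(X[...,0]<620)&(X[...,0]>400)&(X[...,1]>220)&(X[...,1]<450)
    n,l,s,c=cv2.connectedComponentsWithStats(m.astype(np.uint8))
    for i in range(1,n):
        if s[i,4]>60:
            P=np.ascontiguousarray(X[l==i].astype(np.float32)); P2=np.ascontiguousarray(P[P[:,2]>np.percentile(P[:,2],50)-2][:,:2]); r=cv2.minAreaRect(P2); print(fn,s[i,4],np.round(c[i]),np.round(r,1).tolist() if 0 else (np.round(r[0],1),np.round(r[1],1),round(r[2],1)),np.round(np.median(P[:,2]),1))
for f in('w1','w2','w3'): blobs(f)
E
```

```text
cur [477.7 193.6 128. ] yaw 78.01 | rz units 0.05 then t(mm) [141.5  -5.1  78. ] | q7 -1.12 t 11.7 tilt [0. 0.]
w1 995 [ 58. 266.] (array([525.9, 269.5]), array([45.7, 14.1]), 78.0) 93.6
w1 147 [ 35. 341.] (array([436. , 291.7]), array([9.8, 9.7]), 66.3) 92.6
w2 1315 [ 47. 168.] (array([525.9, 269.3]), array([47.1, 13. ]), 77.5) 93.7
w2 193 [ 27. 268.] (array([436.1, 291.6]), array([ 8.9, 11.8]), 10.1) 92.3
w3 1737 [381. 104.] (array([527.3, 276.8]), array([29.1, 12.4]), 77.0) 94.0
w3 408 [195. 116.] (array([435.8, 291.5]), array([9.3, 9.3]), 77.4) 93.6
```

View pics/w3.png

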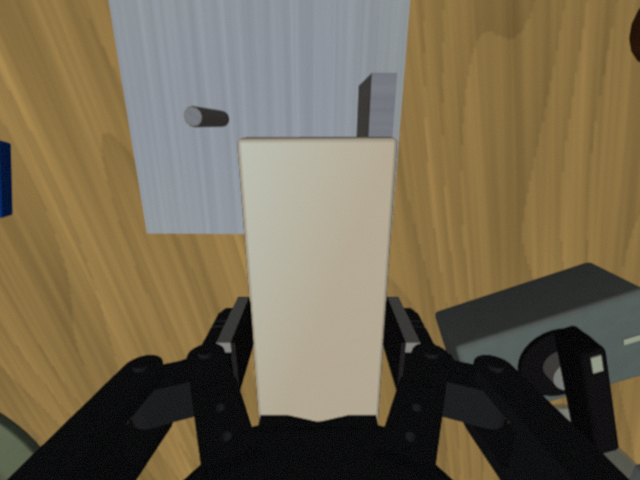

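The view shows the held slab at (318,280), straight in the grip, with a pin at (205,117) and the long fence piece at (380,105). The nest works out to (503.1, 333.2). Next I hover 4 mm short of it and lower.

Request:
drive_tool --rows '[{"tx": 0.03, "ty": -0.002, "tz": 0, "rx": 0, "ry": 0, "rz": 0.05}, {"tx": 0.03, "ty": -0.002, "tz": 0, "rx": 0, "ry": 0, "rz": 0}, {"tx": 0.03, "ty": -0.002, "tz": 0, "rx": 0, "ry": 0, "rz": 0}, {"tx": 0.03, "ty": -0.002, "tz": 0, "rx": 0, "ry": 0, "rz": 0}, {"tx": 0.017, "ty": 0, "tz": 0, "rx": 0, "ry": 0, "rz": 0}, {"tx": 0, "ty": 0, "tz": 0, "rx": 0, "ry": 0, "rz": 0}, {"tx": 0, "ty": 0, "tz": 0.02, "rx": 0, "ry": 0, "rz": 0}, {"tx": 0, "ty": 0, "tz": 0.025, "rx": 0, "ry": 0, "rz": 0}, {"tx": 0, "ty": 0, "tz": 0.02, "rx": 0, "ry": 0, "rz": 0}, {"tx": 0, "ty": 0, "tz": 0.015, "rx": 0, "ry": 0, "rz": 0}, {"tx": 0, "ty": 0, "tz": 0.007, "rx": 0, "ry": 0, "rz": 0}, {"tx": 0, "ty": 0, "tz": 0, "rx": 0, "ry": 0, "rz": 0}]'

```text
time: 12.77
ee_pos: [499.6, 326.0, 39.6]
tool_rot: [0.78, 0.626, -0.001, 0.0]
contact_force: [-0.7, 0.2, -1.8]
finger_gap: 0.687
finger_force: 45.5
```

```bash
python3 - <<'E'
from h import *
go(503.1,333.2,38,77.7); print(robot.get_obs()['contact_force'])
E
```

```text
cur [499.6 326.   39.6] yaw 77.48 | rz units -0.04 then t(mm) [7.7 1.9 1.6] | q7 -1.35 t 12.8 tilt [-0.001 -0.002]
[-0.68194011  0.15041662 -1.78005586]
```

Request:
drive_tool --rows '[{"tx": 0.002, "ty": 0.002, "tz": 0.001, "rx": 0, "ry": 0, "rz": -0.04}, {"tx": 0.003, "ty": 0.001, "tz": 0.0005, "rx": 0, "ry": 0, "rz": 0}, {"tx": 0.003, "ty": 0.001, "tz": 0, "rx": 0, "ry": 0, "rz": 0}, {"tx": 0.002, "ty": 0.001, "tz": 0, "rx": 0, "ry": 0, "rz": 0}, {"tx": 0, "ty": 0, "tz": 0, "rx": 0, "ry": 0, "rz": 0}, {"tx": 0, "ty": 0, "tz": 0, "rx": 0, "ry": 0, "rz": 0}]'

```text
time: 13.27
ee_pos: [503.2, 334.7, 38.6]
tool_rot: [0.778, 0.628, -0.004, -0.0]
contact_force: [-22.0, -7.8, -1.5]
finger_gap: 0.687
finger_force: 45.6
```

```bash
python3 - <<'E'
from h import *
go(503.1,333.2,38,77.7); o=robot.get_obs(); M=R.from_quat(o['tool_rot']).as_matrix(); print(np.round(M.T@o['contact_force'],1))
E
```

```text
cur [503.2 334.7  38.6] yaw 77.83 | rz units 0.02 then t(mm) [-1.5  0.2  0.6] | q7 -1.35 t 13.3 tilt [-0.006 -0.004]
[-12.3 -19.8   1.7]
```

Request:
drive_tool --rows '[{"tx": 0, "ty": -0.002, "tz": 0.0015, "rx": 0, "ry": 0, "rz": 0}, {"tx": 0, "ty": 0, "tz": 0.0015, "rx": 0, "ry": 0, "rz": 0}, {"tx": 0, "ty": 0, "tz": 0, "rx": 0, "ry": 0, "rz": 0}, {"tx": 0, "ty": 0, "tz": 0, "rx": 0, "ry": 0, "rz": 0}]'

```text
time: 13.6
ee_pos: [503.3, 335.0, 38.1]
tool_rot: [0.778, 0.628, -0.002, 0.001]
contact_force: [-21.6, -18.1, 37.9]
finger_gap: 0.685
finger_force: 49.9
```

Request:
drive_tool --rows '[{"tx": 0, "ty": 0, "tz": 0, "rx": 0, "ry": 0, "rz": 0}, {"tx": 0, "ty": 0, "tz": 0, "rx": 0, "ry": 0, "rz": 0}, {"tx": 0, "ty": 0, "tz": 0, "rx": 0, "ry": 0, "rz": 0}, {"tx": 0, "ty": 0, "tz": -0.01, "rx": 0, "ry": 0, "rz": 0}, {"tx": 0, "ty": 0, "tz": -0.02, "rx": 0, "ry": 0, "rz": 0}, {"tx": 0, "ty": 0, "tz": -0.03, "rx": 0, "ry": 0, "rz": 0}, {"tx": 0, "ty": 0, "tz": -0.03, "rx": 0, "ry": 0, "rz": 0}, {"tx": -0.03, "ty": 0, "tz": -0.02, "rx": 0, "ry": 0, "rz": 0}, {"tx": -0.03, "ty": 0, "tz": -0.02, "rx": 0, "ry": 0, "rz": 0}, {"tx": 0, "ty": 0, "tz": 0, "rx": 0, "ry": 0, "rz": 0}, {"tx": 0, "ty": 0, "tz": 0, "rx": 0, "ry": 0, "rz": 0}]' --grip 1

```text
time: 14.52
ee_pos: [492.9, 277.0, 167.9]
tool_rot: [0.779, 0.627, 0.001, 0.001]
contact_force: [-0.4, 1.3, -0.3]
finger_gap: 0.996
finger_force: 0.0
```

```bash
cat >> h.py <<'E'
NX,NY,NW=503.1,333.2,-12.3
def innest(p):
    a=np.radians(NW); d=np.array(p[:2])-[NX,NY]; return np.round([d[0]*np.cos(a)+d[1]*np.sin(a),-d[0]*np.sin(a)+d[1]*np.cos(a)],1)
def piletop(z):
    X=cloud(z)
    m=(abs(X[...,0]-NX)<70)&(abs(X[...,1]-NY)<100); hsv=cv2.cvtColor(z['p'],cv2.COLOR_BGR2HSV)
    m&=(X[...,2]>45)&(X[...,2]<92)&(hsv[...,2]>105)&(hsv[...,1]<75)
    a=np.radians(NW); D=X-[NX,NY,40]; x=D[...,0]*np.cos(a)+D[...,1]*np.sin(a); y=-D[...,0]*np.sin(a)+D[...,1]*np.cos(a)
    m&=(x>-45)&(x<33)
    n,l,s,c=cv2.connectedComponentsWithStats(m.astype(np.uint8)); i=1+np.argmax(s[1:,4]); q=l==i
    zz=X[q][:,2]; 
    r=cv2.minAreaRect(np.stack([x[q],y[q]],1).astype(np.float32)); print('pile n',q.sum(),'centre',np.round(r[0],1),'size',np.round(r[1],1),'ang',round(r[2],1),'top z med',np.round(np.median(zz),1))
E
python3 - <<'E'
from h import *
st(); shot('wrist','w4'); z=load('w4'); slabs(z,45,60); piletop(z)
go(459,-104,150,0.8)
E
```

```text
t 14.52 pos [492.9 277.  167.9] rot [[0.214, 0.977, 0.003], [0.977, -0.214, 0.0], [0.001, 0.003, -1.0]] F [-0.4  1.3 -0.3] gap 0.996
slab 17408 [314. 146.] [502.6 332.9] [ 60.3 160.7] yaw 77.5 z 51.1
pile n 17408 centre [-0.4 -0.4] size [160.7  60.3] ang 89.8 top z med 51.1
cur [492.5 278.  167. ] yaw 77.74 | rz units 12.82 then t(mm) [-38.8 381.5  17. ] | q7 -1.19 t 14.6 tilt [0.002 0.001]
```

View pics/w4.png

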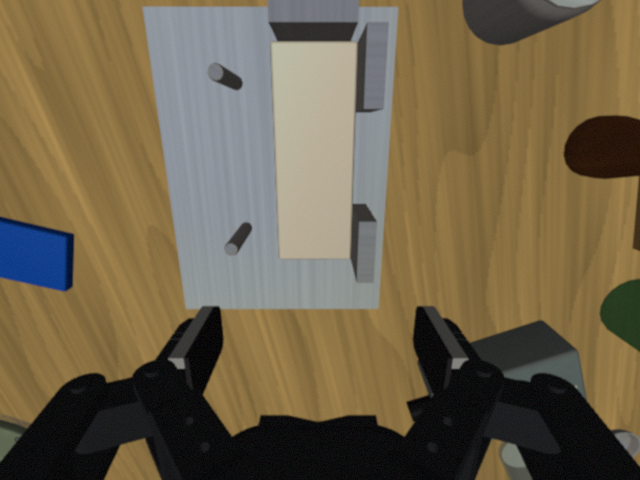

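Slab 1 is flush on the warmer at (315,150). Its offset is (-0.4,-0.4) mm and its top is at 51 mm. Going on to slab B.

Request:
drive_tool --rows '[{"tx": 0, "ty": 0, "tz": 0, "rx": 0, "ry": 0, "rz": 1}, {"tx": 0, "ty": 0, "tz": 0, "rx": 0, "ry": 0, "rz": 1}, {"tx": 0, "ty": 0, "tz": 0, "rx": 0, "ry": 0, "rz": 1}, {"tx": 0, "ty": 0, "tz": 0, "rx": 0, "ry": 0, "rz": 1}, {"tx": 0, "ty": 0, "tz": 0, "rx": 0, "ry": 0, "rz": 1}, {"tx": 0, "ty": 0, "tz": 0, "rx": 0, "ry": 0, "rz": 1}, {"tx": 0, "ty": 0, "tz": 0, "rx": 0, "ry": 0, "rz": 1}, {"tx": 0, "ty": 0, "tz": 0, "rx": 0, "ry": 0, "rz": 1}, {"tx": 0, "ty": 0, "tz": 0, "rx": 0, "ry": 0, "rz": 1}, {"tx": 0, "ty": 0, "tz": 0, "rx": 0, "ry": 0, "rz": 1}, {"tx": 0, "ty": 0, "tz": 0, "rx": 0, "ry": 0, "rz": 1}, {"tx": 0, "ty": 0, "tz": -0.02, "rx": 0, "ry": 0, "rz": 1}]'

```text
time: 15.57
ee_pos: [490.3, 278.5, 182.8]
tool_rot: [0.999, 0.049, -0.003, 0.001]
contact_force: [-2.0, -0.7, -0.0]
finger_gap: 0.997
finger_force: 0.0
```

Request:
drive_tool --rows '[{"tx": 0, "ty": 0, "tz": 0, "rx": 0, "ry": 0, "rz": 0.82}, {"tx": -0.003, "ty": 0.038, "tz": 0, "rx": 0, "ry": 0, "rz": 0}, {"tx": -0.003, "ty": 0.038, "tz": 0, "rx": 0, "ry": 0, "rz": 0}, {"tx": -0.003, "ty": 0.038, "tz": 0, "rx": 0, "ry": 0, "rz": 0}, {"tx": -0.003, "ty": 0.038, "tz": 0, "rx": 0, "ry": 0, "rz": 0}, {"tx": -0.003, "ty": 0.038, "tz": 0, "rx": 0, "ry": 0, "rz": 0}, {"tx": -0.003, "ty": 0.038, "tz": 0, "rx": 0, "ry": 0, "rz": 0}, {"tx": -0.003, "ty": 0.038, "tz": 0, "rx": 0, "ry": 0, "rz": 0}, {"tx": -0.003, "ty": 0.038, "tz": 0, "rx": 0, "ry": 0, "rz": 0}, {"tx": 0, "ty": 0.038, "tz": 0, "rx": 0, "ry": 0, "rz": 0}, {"tx": 0, "ty": 0.038, "tz": 0, "rx": 0, "ry": 0, "rz": 0}, {"tx": 0, "ty": 0, "tz": 0, "rx": 0, "ry": 0, "rz": 0}]'

```text
time: 16.57
ee_pos: [473.5, -108.3, 185.5]
tool_rot: [1.0, 0.005, -0.0, 0.001]
contact_force: [-1.4, -1.3, 0.3]
finger_gap: 0.999
finger_force: 0.0
```

```bash
python3 - <<'E'
from h import *
go(458,-104,0,0.8); shot('wrist','w5'); z=load('w5'); slabs(z)
E
```

```text
cur [ 473.5 -108.3  185.5] yaw 0.53 | rz units -0.05 then t(mm) [-15.5  -4.6 185.5] | q7 -1.57 t 16.6 tilt [-0.001 -0.002]
slab 7030 [534.  28.] [ 640.4 -283.2] [ 45.4 159.1] yaw 83.7 z 9.2
slab 9622 [477. 214.] [ 468.3 -266.2] [ 59.9 159.4] yaw 11.6 z 11.3
slab 9327 [312. 223.] [ 457.9 -103.5] [ 59.6 158.7] yaw 0.6 z 11.2
slab 5994 [611. 251.] [ 450.9 -414.5] [ 60.3 158.9] yaw -11.4 z 11.4
```

Request:
drive_tool --rows '[{"tx": -0.0155, "ty": -0.005, "tz": 0.02, "rx": 0, "ry": 0, "rz": 0}, {"tx": 0, "ty": 0, "tz": 0.035, "rx": 0, "ry": 0, "rz": 0}, {"tx": 0, "ty": 0, "tz": 0.04, "rx": 0, "ry": 0, "rz": 0}, {"tx": 0, "ty": 0, "tz": 0.035, "rx": 0, "ry": 0, "rz": 0}, {"tx": 0, "ty": 0, "tz": 0.025, "rx": 0, "ry": 0, "rz": 0}, {"tx": 0, "ty": 0, "tz": 0.015, "rx": 0, "ry": 0, "rz": 0}, {"tx": 0, "ty": 0, "tz": 0.01, "rx": 0, "ry": 0, "rz": 0}, {"tx": 0, "ty": 0, "tz": 0.006, "rx": 0, "ry": 0, "rz": 0}, {"tx": 0, "ty": 0, "tz": 0, "rx": 0, "ry": 0, "rz": 0}, {"tx": 0, "ty": 0, "tz": 0, "rx": 0, "ry": 0, "rz": 0}, {"tx": 0, "ty": 0, "tz": 0, "rx": 0, "ry": 0, "rz": 0}]'

```text
time: 17.53
ee_pos: [458.8, -97.3, 0.7]
tool_rot: [1.0, 0.008, 0.001, 0.0]
contact_force: [0.6, -0.5, -0.5]
finger_gap: 0.999
finger_force: 0.0
```

Request:
drive_tool --rows '[{"tx": 0, "ty": 0, "tz": 0, "rx": 0, "ry": 0, "rz": 0}, {"tx": 0, "ty": 0, "tz": 0, "rx": 0, "ry": 0, "rz": 0}, {"tx": 0, "ty": 0, "tz": 0, "rx": 0, "ry": 0, "rz": 0}, {"tx": 0, "ty": 0, "tz": 0, "rx": 0, "ry": 0, "rz": 0}, {"tx": 0, "ty": 0, "tz": 0, "rx": 0, "ry": 0, "rz": 0}]' --grip -1 --grip_force 40

```text
time: 17.95
ee_pos: [458.6, -97.7, 0.7]
tool_rot: [1.0, 0.007, 0.001, 0.0]
contact_force: [-2.5, -0.7, 16.5]
finger_gap: 0.685
finger_force: 39.2
```

Request:
drive_tool --rows '[{"tx": 0, "ty": 0, "tz": -0.01, "rx": 0, "ry": 0, "rz": 0}, {"tx": 0, "ty": 0, "tz": -0.025, "rx": 0, "ry": 0, "rz": 0}, {"tx": 0, "ty": 0, "tz": -0.035, "rx": 0, "ry": 0, "rz": 0}, {"tx": 0, "ty": 0, "tz": -0.035, "rx": 0, "ry": 0, "rz": 0}, {"tx": 0, "ty": 0, "tz": -0.035, "rx": 0, "ry": 0, "rz": -0.5}, {"tx": 0, "ty": 0, "tz": 0, "rx": 0, "ry": 0, "rz": -0.9}, {"tx": 0, "ty": 0, "tz": 0, "rx": 0, "ry": 0, "rz": -0.9}, {"tx": 0, "ty": 0, "tz": 0, "rx": 0, "ry": 0, "rz": -0.9}, {"tx": 0, "ty": 0, "tz": 0, "rx": 0, "ry": 0, "rz": -0.9}, {"tx": 0, "ty": 0, "tz": 0, "rx": 0, "ry": 0, "rz": -0.9}, {"tx": 0, "ty": 0, "tz": 0, "rx": 0, "ry": 0, "rz": -0.9}, {"tx": 0, "ty": 0, "tz": 0, "rx": 0, "ry": 0, "rz": -0.9}]'

```text
time: 18.95
ee_pos: [457.9, -97.5, 140.5]
tool_rot: [0.934, 0.358, 0.0, 0.0]
contact_force: [-0.2, 0.2, -2.1]
finger_gap: 0.687
finger_force: 45.6
```

Request:
drive_tool --rows '[{"tx": 0, "ty": 0, "tz": 0, "rx": 0, "ry": 0, "rz": -0.9}, {"tx": 0, "ty": 0, "tz": 0, "rx": 0, "ry": 0, "rz": -0.9}, {"tx": 0, "ty": 0, "tz": 0, "rx": 0, "ry": 0, "rz": -0.9}, {"tx": 0, "ty": 0, "tz": 0, "rx": 0, "ry": 0, "rz": -0.9}, {"tx": 0, "ty": 0, "tz": 0, "rx": 0, "ry": 0, "rz": -0.9}, {"tx": 0, "ty": 0, "tz": 0, "rx": 0, "ry": 0, "rz": -0.9}, {"tx": 0, "ty": 0, "tz": 0, "rx": 0, "ry": 0, "rz": -0.7}, {"tx": 0, "ty": 0, "tz": 0, "rx": 0, "ry": 0, "rz": 0}, {"tx": 0, "ty": 0, "tz": 0, "rx": 0, "ry": 0, "rz": 0}]'

```text
time: 19.7
ee_pos: [458.0, -97.6, 140.2]
tool_rot: [0.777, 0.63, -0.0, 0.0]
contact_force: [0.0, -0.2, -1.7]
finger_gap: 0.684
finger_force: 45.6
```

```bash
python3 - <<'E'
from h import *
go(503.1,333.2,50,77.7)
E
```

```text
cur [458.  -97.6 140.2] yaw 78.11 | rz units 0.07 then t(mm) [430.6 -47.7  90.2] | q7 -0.48 t 19.7 tilt [ 0. -0.]
```

Request:
drive_tool --rows '[{"tx": 0.03, "ty": -0.004, "tz": 0, "rx": 0, "ry": 0, "rz": 0.07}, {"tx": 0.038, "ty": -0.004, "tz": 0, "rx": 0, "ry": 0, "rz": 0}, {"tx": 0.038, "ty": -0.004, "tz": 0, "rx": 0, "ry": 0, "rz": 0}, {"tx": 0.038, "ty": -0.004, "tz": 0, "rx": 0, "ry": 0, "rz": 0}, {"tx": 0.038, "ty": -0.005, "tz": 0, "rx": 0, "ry": 0, "rz": 0}, {"tx": 0.038, "ty": -0.005, "tz": 0, "rx": 0, "ry": 0, "rz": 0}, {"tx": 0.038, "ty": -0.005, "tz": 0, "rx": 0, "ry": 0, "rz": 0}, {"tx": 0.038, "ty": -0.005, "tz": 0, "rx": 0, "ry": 0, "rz": 0}, {"tx": 0.038, "ty": -0.005, "tz": 0, "rx": 0, "ry": 0, "rz": 0}, {"tx": 0.038, "ty": -0.005, "tz": 0, "rx": 0, "ry": 0, "rz": 0}, {"tx": 0.034, "ty": -0.005, "tz": 0, "rx": 0, "ry": 0, "rz": 0}, {"tx": 0.02, "ty": 0, "tz": 0, "rx": 0, "ry": 0, "rz": 0}]'

```text
time: 20.7
ee_pos: [496.4, 334.3, 140.2]
tool_rot: [0.778, 0.629, 0.0, -0.001]
contact_force: [0.5, -0.9, -2.2]
finger_gap: 0.687
finger_force: 45.6
```

Request:
drive_tool --rows '[{"tx": 0, "ty": 0, "tz": 0, "rx": 0, "ry": 0, "rz": 0}, {"tx": 0, "ty": 0, "tz": 0, "rx": 0, "ry": 0, "rz": 0}, {"tx": 0, "ty": 0, "tz": 0, "rx": 0, "ry": 0, "rz": 0}]'

```text
time: 20.95
ee_pos: [497.6, 329.1, 139.8]
tool_rot: [0.779, 0.628, -0.0, 0.0]
contact_force: [0.0, -0.6, -2.5]
finger_gap: 0.684
finger_force: 45.6
```

```bash
python3 - <<'E'
from h import *
go(503.1,333.2,53,77.7)
E
```

```text
cur [497.6 329.1 139.8] yaw 77.75 | rz units 0.01 then t(mm) [ 5.2  4.5 86.8] | q7 -1.25 t 20.9 tilt [-0.    -0.001]
```

Request:
drive_tool --rows '[{"tx": 0, "ty": 0, "tz": 0.025, "rx": 0, "ry": 0, "rz": 0}, {"tx": 0, "ty": 0, "tz": 0.025, "rx": 0, "ry": 0, "rz": 0}, {"tx": 0, "ty": 0, "tz": 0.02, "rx": 0, "ry": 0, "rz": 0}, {"tx": 0, "ty": 0, "tz": 0.01, "rx": 0, "ry": 0, "rz": 0}, {"tx": 0, "ty": 0, "tz": 0.005, "rx": 0, "ry": 0, "rz": 0}, {"tx": 0.002, "ty": 0.001, "tz": 0, "rx": 0, "ry": 0, "rz": 0}, {"tx": 0.002, "ty": 0.002, "tz": 0, "rx": 0, "ry": 0, "rz": 0}, {"tx": 0.002, "ty": 0.002, "tz": 0, "rx": 0, "ry": 0, "rz": 0}, {"tx": 0.001, "ty": 0.001, "tz": 0, "rx": 0, "ry": 0, "rz": 0}, {"tx": 0.001, "ty": 0, "tz": 0, "rx": 0, "ry": 0, "rz": 0}, {"tx": 0, "ty": 0, "tz": 0, "rx": 0, "ry": 0, "rz": 0}]'

```text
time: 21.87
ee_pos: [503.3, 334.8, 55.3]
tool_rot: [0.778, 0.628, -0.003, 0.0]
contact_force: [-18.0, -10.5, 8.2]
finger_gap: 0.686
finger_force: 46.6
```

```bash
cat >> h.py <<'E'
def ft():
    o=robot.get_obs(); M=R.from_quat(o['tool_rot']).as_matrix(); print('tool F',np.round(M.T@o['contact_force'],1),'nest xy',innest(o['ee_pos']),'z',round(o['ee_pos'][2],1),'t',round(o['time'],1))
E
python3 - <<'E'
from h import *
ft()
E
```

```text
tool F [-14.1 -15.4  -8.1] nest xy [-0.2  1.6] z 55.3 t 21.9
```

Request:
drive_tool --rows '[{"tx": 0, "ty": -0.001, "tz": 0.001, "rx": 0, "ry": 0, "rz": 0}, {"tx": 0, "ty": 0, "tz": 0.001, "rx": 0, "ry": 0, "rz": 0}, {"tx": 0, "ty": 0, "tz": 0, "rx": 0, "ry": 0, "rz": 0}, {"tx": 0, "ty": 0, "tz": 0, "rx": 0, "ry": 0, "rz": 0}]'

```text
time: 22.2
ee_pos: [503.2, 334.8, 53.9]
tool_rot: [0.778, 0.628, -0.002, 0.001]
contact_force: [-15.2, -13.4, 13.1]
finger_gap: 0.681
finger_force: 47.2
```

Request:
drive_tool --rows '[{"tx": 0, "ty": 0, "tz": 0, "rx": 0, "ry": 0, "rz": 0}, {"tx": 0, "ty": 0, "tz": 0, "rx": 0, "ry": 0, "rz": 0}, {"tx": 0, "ty": 0, "tz": 0, "rx": 0, "ry": 0, "rz": 0}, {"tx": 0, "ty": 0, "tz": -0.01, "rx": 0, "ry": 0, "rz": 0}, {"tx": 0, "ty": 0, "tz": -0.02, "rx": 0, "ry": 0, "rz": 0}, {"tx": 0, "ty": 0, "tz": -0.03, "rx": 0, "ry": 0, "rz": 0}, {"tx": 0, "ty": 0, "tz": -0.03, "rx": 0, "ry": 0, "rz": 0}, {"tx": -0.03, "ty": 0, "tz": -0.02, "rx": 0, "ry": 0, "rz": 0}, {"tx": -0.03, "ty": 0, "tz": -0.02, "rx": 0, "ry": 0, "rz": 0}, {"tx": 0, "ty": 0, "tz": 0, "rx": 0, "ry": 0, "rz": 0}, {"tx": 0, "ty": 0, "tz": 0, "rx": 0, "ry": 0, "rz": 0}]' --grip 1

```text
time: 23.12
ee_pos: [492.6, 276.9, 185.0]
tool_rot: [0.779, 0.628, 0.001, 0.001]
contact_force: [0.7, 0.8, 0.0]
finger_gap: 0.998
finger_force: 0.0
```

```bash
python3 - <<'E'
from h import *
shot('wrist','w6'); z=load('w6'); piletop(z)
go(468.3,-266.3,185,11.6)
E
```

```text
pile n 16747 centre [-0.5 -0.5] size [161.   60.2] ang 89.8 top z med 63.1
cur [492.2 277.9 184.1] yaw 77.8 | rz units 11.03 then t(mm) [-132.8  528.3   -0.9] | q7 -1.16 t 23.2 tilt [0.002 0.001]
```

Request:
drive_tool --rows '[{"tx": 0, "ty": 0, "tz": 0, "rx": 0, "ry": 0, "rz": 1}, {"tx": 0, "ty": 0, "tz": 0, "rx": 0, "ry": 0, "rz": 1}, {"tx": 0, "ty": 0, "tz": 0, "rx": 0, "ry": 0, "rz": 1}, {"tx": 0, "ty": 0, "tz": 0, "rx": 0, "ry": 0, "rz": 1}, {"tx": 0, "ty": 0, "tz": 0, "rx": 0, "ry": 0, "rz": 1}, {"tx": 0, "ty": 0, "tz": 0, "rx": 0, "ry": 0, "rz": 1}, {"tx": 0, "ty": 0, "tz": 0, "rx": 0, "ry": 0, "rz": 1}, {"tx": 0, "ty": 0, "tz": 0, "rx": 0, "ry": 0, "rz": 1}, {"tx": 0, "ty": 0, "tz": 0, "rx": 0, "ry": 0, "rz": 1}, {"tx": 0, "ty": 0, "tz": 0, "rx": 0, "ry": 0, "rz": 1}, {"tx": 0, "ty": 0, "tz": 0, "rx": 0, "ry": 0, "rz": 1}]'

```text
time: 24.08
ee_pos: [491.3, 279.2, 182.4]
tool_rot: [0.995, 0.101, -0.0, -0.0]
contact_force: [0.2, 0.1, 0.8]
finger_gap: 1.002
finger_force: 0.0
```

Request:
drive_tool --rows '[{"tx": -0.008, "ty": 0.033, "tz": 0, "rx": 0, "ry": 0, "rz": 0}, {"tx": -0.008, "ty": 0.033, "tz": 0, "rx": 0, "ry": 0, "rz": 0}, {"tx": -0.008, "ty": 0.033, "tz": 0, "rx": 0, "ry": 0, "rz": 0}, {"tx": -0.008, "ty": 0.033, "tz": 0, "rx": 0, "ry": 0, "rz": 0}, {"tx": -0.008, "ty": 0.033, "tz": 0, "rx": 0, "ry": 0, "rz": 0}, {"tx": -0.008, "ty": 0.033, "tz": 0, "rx": 0, "ry": 0, "rz": 0}, {"tx": -0.008, "ty": 0.033, "tz": 0, "rx": 0, "ry": 0, "rz": 0}, {"tx": -0.008, "ty": 0.033, "tz": 0, "rx": 0, "ry": 0, "rz": 0}]'

```text
time: 24.75
ee_pos: [483.3, 5.9, 182.6]
tool_rot: [0.995, 0.104, -0.0, -0.0]
contact_force: [1.1, -0.4, 0.1]
finger_gap: 0.996
finger_force: 0.0
```

Request:
drive_tool --rows '[{"tx": -0.008, "ty": 0.033, "tz": 0, "rx": 0, "ry": 0, "rz": 0}, {"tx": -0.008, "ty": 0.033, "tz": 0, "rx": 0, "ry": 0, "rz": 0}, {"tx": -0.008, "ty": 0.033, "tz": 0, "rx": 0, "ry": 0, "rz": 0}, {"tx": -0.008, "ty": 0.033, "tz": 0, "rx": 0, "ry": 0, "rz": 0}, {"tx": -0.008, "ty": 0.033, "tz": 0, "rx": 0, "ry": 0, "rz": 0}, {"tx": -0.008, "ty": 0.033, "tz": 0, "rx": 0, "ry": 0, "rz": 0}, {"tx": -0.008, "ty": 0.033, "tz": 0, "rx": 0, "ry": 0, "rz": 0}, {"tx": -0.008, "ty": 0.033, "tz": 0, "rx": 0, "ry": 0, "rz": 0}, {"tx": 0, "ty": 0, "tz": 0, "rx": 0, "ry": 0, "rz": 0}, {"tx": 0, "ty": 0, "tz": 0, "rx": 0, "ry": 0, "rz": 0}, {"tx": 0, "ty": 0, "tz": 0, "rx": 0, "ry": 0, "rz": 0}, {"tx": 0, "ty": 0, "tz": 0, "rx": 0, "ry": 0, "rz": 0}]'

```text
time: 25.75
ee_pos: [475.4, -263.6, 182.6]
tool_rot: [0.995, 0.104, -0.0, -0.0]
contact_force: [-1.0, 0.1, 0.8]
finger_gap: 0.997
finger_force: 0.0
```

```bash
python3 - <<'E'
from h import *
go(468.3,-266.3,0,11.6); shot('wrist','w7'); z=load('w7'); slabs(z)
E
```

```text
cur [ 475.4 -263.6  182.6] yaw 11.98 | rz units 0.06 then t(mm) [ -7.5   1.2 182.6] | q7 -1.07 t 25.8 tilt [-0.     0.001]
slab 8015 [398.  36.] [ 648.2 -284.6] [ 58.6 159.4] yaw 83.3 z 9.2
slab 4597 [582.  46.] [ 656.1 -441.9] [74.9 84. ] yaw -77.6 z 11.2
slab 9687 [319. 215.] [ 469.  -266.9] [ 59.7 158.5] yaw 11.5 z 11.2
slab 7632 [465. 256.] [ 451.4 -415.6] [ 60.6 159.1] yaw -11.8 z 11.3
```

Request:
drive_tool --rows '[{"tx": -0.007, "ty": 0.002, "tz": 0.02, "rx": 0, "ry": 0, "rz": 0.07}, {"tx": 0, "ty": 0, "tz": 0.035, "rx": 0, "ry": 0, "rz": 0}, {"tx": 0, "ty": 0, "tz": 0.04, "rx": 0, "ry": 0, "rz": 0}, {"tx": 0, "ty": 0, "tz": 0.035, "rx": 0, "ry": 0, "rz": 0}, {"tx": 0, "ty": 0, "tz": 0.025, "rx": 0, "ry": 0, "rz": 0}, {"tx": 0, "ty": 0, "tz": 0.015, "rx": 0, "ry": 0, "rz": 0}, {"tx": 0, "ty": 0, "tz": 0.01, "rx": 0, "ry": 0, "rz": 0}, {"tx": 0, "ty": 0, "tz": 0.002, "rx": 0, "ry": 0, "rz": 0}, {"tx": 0, "ty": 0, "tz": 0, "rx": 0, "ry": 0, "rz": 0}, {"tx": 0, "ty": 0, "tz": 0, "rx": 0, "ry": 0, "rz": 0}, {"tx": 0, "ty": 0, "tz": 0, "rx": 0, "ry": 0, "rz": 0}]'

```text
time: 26.72
ee_pos: [469.1, -268.7, 2.0]
tool_rot: [0.995, 0.1, 0.001, 0.0]
contact_force: [0.2, 0.4, 0.6]
finger_gap: 0.999
finger_force: 0.0
```

Request:
drive_tool --rows '[{"tx": 0, "ty": 0, "tz": 0, "rx": 0, "ry": 0, "rz": 0}, {"tx": 0, "ty": 0, "tz": 0, "rx": 0, "ry": 0, "rz": 0}, {"tx": 0, "ty": 0, "tz": 0, "rx": 0, "ry": 0, "rz": 0}, {"tx": 0, "ty": 0, "tz": 0, "rx": 0, "ry": 0, "rz": 0}, {"tx": 0, "ty": 0, "tz": 0, "rx": 0, "ry": 0, "rz": 0}]' --grip -1 --grip_force 40

```text
time: 27.13
ee_pos: [468.7, -268.6, 1.7]
tool_rot: [0.995, 0.1, 0.0, 0.0]
contact_force: [-2.1, 2.4, 14.3]
finger_gap: 0.681
finger_force: 39.9
```

Request:
drive_tool --rows '[{"tx": 0, "ty": 0, "tz": -0.01, "rx": 0, "ry": 0, "rz": 0}, {"tx": 0, "ty": 0, "tz": -0.025, "rx": 0, "ry": 0, "rz": 0}, {"tx": 0, "ty": 0, "tz": -0.035, "rx": 0, "ry": 0, "rz": 0}, {"tx": 0, "ty": 0, "tz": -0.035, "rx": 0, "ry": 0, "rz": 0}, {"tx": 0, "ty": 0, "tz": -0.04, "rx": 0, "ry": 0, "rz": -0.5}, {"tx": 0, "ty": 0, "tz": 0, "rx": 0, "ry": 0, "rz": -0.9}, {"tx": 0, "ty": 0, "tz": 0, "rx": 0, "ry": 0, "rz": -0.9}, {"tx": 0, "ty": 0, "tz": 0, "rx": 0, "ry": 0, "rz": -0.9}, {"tx": 0, "ty": 0, "tz": 0, "rx": 0, "ry": 0, "rz": -0.9}, {"tx": 0, "ty": 0, "tz": 0, "rx": 0, "ry": 0, "rz": -0.9}, {"tx": 0, "ty": 0, "tz": 0, "rx": 0, "ry": 0, "rz": -0.9}, {"tx": 0, "ty": 0, "tz": 0, "rx": 0, "ry": 0, "rz": -0.9}]'

```text
time: 28.13
ee_pos: [468.1, -268.6, 146.5]
tool_rot: [0.897, 0.442, -0.0, 0.0]
contact_force: [-0.7, -0.8, -1.7]
finger_gap: 0.683
finger_force: 44.9
```

Request:
drive_tool --rows '[{"tx": 0, "ty": 0, "tz": 0, "rx": 0, "ry": 0, "rz": -0.9}, {"tx": 0, "ty": 0, "tz": 0, "rx": 0, "ry": 0, "rz": -0.9}, {"tx": 0, "ty": 0, "tz": 0, "rx": 0, "ry": 0, "rz": -0.9}, {"tx": 0, "ty": 0, "tz": 0, "rx": 0, "ry": 0, "rz": -0.9}, {"tx": 0, "ty": 0, "tz": 0, "rx": 0, "ry": 0, "rz": -0.6}, {"tx": 0, "ty": 0, "tz": 0, "rx": 0, "ry": 0, "rz": 0}, {"tx": 0, "ty": 0, "tz": 0, "rx": 0, "ry": 0, "rz": 0}]'

```text
time: 28.72
ee_pos: [468.2, -268.7, 146.2]
tool_rot: [0.781, 0.624, -0.0, 0.0]
contact_force: [0.0, 0.1, -1.9]
finger_gap: 0.688
finger_force: 44.9
```

```bash
python3 - <<'E'
from h import *
go(503.1,333.2,65,77.7)
E
```

```text
cur [ 468.2 -268.7  146.2] yaw 77.28 | rz units -0.07 then t(mm) [595.5 -94.1  81.2] | q7 -0.12 t 28.7 tilt [ 0. -0.]
```

Request:
drive_tool --rows '[{"tx": 0.03, "ty": -0.006, "tz": 0, "rx": 0, "ry": 0, "rz": -0.07}, {"tx": 0.037, "ty": -0.006, "tz": 0, "rx": 0, "ry": 0, "rz": 0}, {"tx": 0.037, "ty": -0.006, "tz": 0, "rx": 0, "ry": 0, "rz": 0}, {"tx": 0.037, "ty": -0.006, "tz": 0, "rx": 0, "ry": 0, "rz": 0}, {"tx": 0.037, "ty": -0.006, "tz": 0, "rx": 0, "ry": 0, "rz": 0}, {"tx": 0.037, "ty": -0.006, "tz": 0, "rx": 0, "ry": 0, "rz": 0}, {"tx": 0.037, "ty": -0.006, "tz": 0, "rx": 0, "ry": 0, "rz": 0}, {"tx": 0.037, "ty": -0.006, "tz": 0, "rx": 0, "ry": 0, "rz": 0}]'

```text
time: 29.38
ee_pos: [482.3, 25.8, 146.2]
tool_rot: [0.779, 0.627, 0.0, 0.0]
contact_force: [1.7, 0.3, -2.4]
finger_gap: 0.682
finger_force: 44.9
```

Request:
drive_tool --rows '[{"tx": 0.037, "ty": -0.006, "tz": 0, "rx": 0, "ry": 0, "rz": 0}, {"tx": 0.037, "ty": -0.006, "tz": 0, "rx": 0, "ry": 0, "rz": 0}, {"tx": 0.037, "ty": -0.006, "tz": 0, "rx": 0, "ry": 0, "rz": 0}, {"tx": 0.037, "ty": -0.006, "tz": 0, "rx": 0, "ry": 0, "rz": 0}, {"tx": 0.037, "ty": -0.006, "tz": 0, "rx": 0, "ry": 0, "rz": 0}, {"tx": 0.037, "ty": -0.007, "tz": 0, "rx": 0, "ry": 0, "rz": 0}, {"tx": 0.037, "ty": -0.007, "tz": 0, "rx": 0, "ry": 0, "rz": 0}, {"tx": 0.037, "ty": 0, "tz": 0, "rx": 0, "ry": 0, "rz": 0}, {"tx": 0, "ty": 0, "tz": 0, "rx": 0, "ry": 0, "rz": 0}, {"tx": 0, "ty": 0, "tz": 0, "rx": 0, "ry": 0, "rz": 0}, {"tx": 0, "ty": 0, "tz": 0, "rx": 0, "ry": 0, "rz": 0}, {"tx": 0, "ty": 0, "tz": 0, "rx": 0, "ry": 0, "rz": 0}]'

```text
time: 30.38
ee_pos: [501.9, 321.6, 145.9]
tool_rot: [0.779, 0.627, -0.0, 0.0]
contact_force: [-0.1, -0.7, -1.8]
finger_gap: 0.688
finger_force: 44.9
```

```bash
python3 - <<'E'
from h import *
go(503.1,333.2,66,77.7)
E
```

```text
cur [501.9 321.6 145.9] yaw 77.73 | rz units 0.01 then t(mm) [11.6 -1.3 79.9] | q7 -1.22 t 30.4 tilt [ 0.    -0.001]
```

Request:
drive_tool --rows '[{"tx": 0.006, "ty": -0.005, "tz": 0, "rx": 0, "ry": 0, "rz": 0}, {"tx": 0, "ty": 0, "tz": 0.02, "rx": 0, "ry": 0, "rz": 0}, {"tx": 0, "ty": 0, "tz": 0.025, "rx": 0, "ry": 0, "rz": 0}, {"tx": 0, "ty": 0, "tz": 0.02, "rx": 0, "ry": 0, "rz": 0}, {"tx": 0, "ty": 0, "tz": 0.01, "rx": 0, "ry": 0, "rz": 0}, {"tx": 0, "ty": 0, "tz": 0.002, "rx": 0, "ry": 0, "rz": 0}, {"tx": 0.002, "ty": 0.001, "tz": 0, "rx": 0, "ry": 0, "rz": 0}, {"tx": 0.002, "ty": 0.002, "tz": 0, "rx": 0, "ry": 0, "rz": 0}, {"tx": 0.002, "ty": 0.002, "tz": 0, "rx": 0, "ry": 0, "rz": 0}, {"tx": 0.002, "ty": 0.001, "tz": 0, "rx": 0, "ry": 0, "rz": 0}, {"tx": 0, "ty": 0, "tz": 0, "rx": 0, "ry": 0, "rz": 0}, {"tx": 0, "ty": 0, "tz": 0, "rx": 0, "ry": 0, "rz": 0}]'

```text
time: 31.38
ee_pos: [502.9, 333.7, 69.1]
tool_rot: [0.778, 0.628, -0.004, 0.001]
contact_force: [-23.1, -17.4, 11.3]
finger_gap: 0.686
finger_force: 46.2
```

```bash
python3 - <<'E'
from h import *
ft()
E
```

```text
tool F [-22.  -18.9 -11.1] nest xy [-0.2  0.4] z 69.1 t 31.4
```

Request:
drive_tool --rows '[{"tx": -0.001, "ty": -0.001, "tz": 0.001, "rx": 0, "ry": 0, "rz": 0}, {"tx": 0, "ty": 0, "tz": 0.0015, "rx": 0, "ry": 0, "rz": 0}, {"tx": 0, "ty": 0, "tz": 0, "rx": 0, "ry": 0, "rz": 0}, {"tx": 0, "ty": 0, "tz": 0, "rx": 0, "ry": 0, "rz": 0}]'

```text
time: 31.72
ee_pos: [503.0, 333.6, 67.3]
tool_rot: [0.778, 0.628, -0.002, 0.001]
contact_force: [-18.3, -14.8, 14.3]
finger_gap: 0.687
finger_force: 46.6
```

Request:
drive_tool --rows '[{"tx": 0, "ty": 0, "tz": 0, "rx": 0, "ry": 0, "rz": 0}, {"tx": 0, "ty": 0, "tz": 0, "rx": 0, "ry": 0, "rz": 0}, {"tx": 0, "ty": 0, "tz": 0, "rx": 0, "ry": 0, "rz": 0}, {"tx": 0, "ty": 0, "tz": -0.01, "rx": 0, "ry": 0, "rz": 0}, {"tx": 0, "ty": 0, "tz": -0.02, "rx": 0, "ry": 0, "rz": 0}, {"tx": 0, "ty": 0, "tz": -0.03, "rx": 0, "ry": 0, "rz": 0}, {"tx": 0, "ty": 0, "tz": -0.03, "rx": 0, "ry": 0, "rz": 0}, {"tx": -0.03, "ty": 0, "tz": -0.02, "rx": 0, "ry": 0, "rz": 0}, {"tx": -0.03, "ty": 0, "tz": -0.01, "rx": 0, "ry": 0, "rz": 0}, {"tx": 0, "ty": 0, "tz": 0, "rx": 0, "ry": 0, "rz": 0}, {"tx": 0, "ty": 0, "tz": 0, "rx": 0, "ry": 0, "rz": 0}]' --grip 1

```text
time: 32.63
ee_pos: [492.7, 275.7, 188.2]
tool_rot: [0.779, 0.627, 0.001, 0.001]
contact_force: [0.2, 0.5, 0.3]
finger_gap: 1.0
finger_force: 0.0
```

```bash
python3 - <<'E'
from h import *
shot('wrist','w8'); z=load('w8'); piletop(z)
go(451.3,-415.3,185,-11.6)
E
```

```text
pile n 17922 centre [-0.5  0. ] size [159.8  60.3] ang 89.9 top z med 75.1
cur [492.4 276.8 187.5] yaw 77.8 | rz units 14.9 then t(mm) [ 98.9 686.2   2.5] | q7 -1.14 t 32.7 tilt [0.002 0.001]
```

Request:
drive_tool --rows '[{"tx": 0, "ty": 0, "tz": 0, "rx": 0, "ry": 0, "rz": 1}, {"tx": 0, "ty": 0, "tz": 0, "rx": 0, "ry": 0, "rz": 1}, {"tx": 0, "ty": 0, "tz": 0, "rx": 0, "ry": 0, "rz": 1}, {"tx": 0, "ty": 0, "tz": 0, "rx": 0, "ry": 0, "rz": 1}, {"tx": 0, "ty": 0, "tz": 0, "rx": 0, "ry": 0, "rz": 1}, {"tx": 0, "ty": 0, "tz": 0, "rx": 0, "ry": 0, "rz": 1}, {"tx": 0, "ty": 0, "tz": 0, "rx": 0, "ry": 0, "rz": 1}, {"tx": 0, "ty": 0, "tz": 0, "rx": 0, "ry": 0, "rz": 1}, {"tx": 0, "ty": 0, "tz": 0, "rx": 0, "ry": 0, "rz": 1}, {"tx": 0, "ty": 0, "tz": 0, "rx": 0, "ry": 0, "rz": 1}, {"tx": 0, "ty": 0, "tz": 0, "rx": 0, "ry": 0, "rz": 1}, {"tx": 0, "ty": 0, "tz": 0, "rx": 0, "ry": 0, "rz": 1}]'

```text
time: 33.68
ee_pos: [491.6, 278.1, 186.2]
tool_rot: [0.999, 0.049, -0.0, -0.0]
contact_force: [-0.2, -0.4, 0.2]
finger_gap: 0.999
finger_force: 0.0
```

Request:
drive_tool --rows '[{"tx": 0, "ty": 0, "tz": 0, "rx": 0, "ry": 0, "rz": 1}, {"tx": 0, "ty": 0, "tz": 0, "rx": 0, "ry": 0, "rz": 1}, {"tx": 0, "ty": 0, "tz": 0, "rx": 0, "ry": 0, "rz": 0.9}, {"tx": 0.005, "ty": 0.036, "tz": 0, "rx": 0, "ry": 0, "rz": 0}, {"tx": 0.005, "ty": 0.036, "tz": 0, "rx": 0, "ry": 0, "rz": 0}, {"tx": 0.005, "ty": 0.036, "tz": 0, "rx": 0, "ry": 0, "rz": 0}, {"tx": 0.005, "ty": 0.036, "tz": 0, "rx": 0, "ry": 0, "rz": 0}, {"tx": 0.005, "ty": 0.036, "tz": 0, "rx": 0, "ry": 0, "rz": 0}, {"tx": 0.005, "ty": 0.036, "tz": 0, "rx": 0, "ry": 0, "rz": 0}, {"tx": 0.005, "ty": 0.036, "tz": 0, "rx": 0, "ry": 0, "rz": 0}, {"tx": 0.005, "ty": 0.036, "tz": 0, "rx": 0, "ry": 0, "rz": 0}, {"tx": 0.005, "ty": 0.036, "tz": 0, "rx": 0, "ry": 0, "rz": 0}]'

```text
time: 34.68
ee_pos: [471.3, -50.2, 186.4]
tool_rot: [0.995, -0.1, 0.0, -0.0]
contact_force: [1.2, -0.2, 0.9]
finger_gap: 1.003
finger_force: 0.0
```

Request:
drive_tool --rows '[{"tx": 0.005, "ty": 0.036, "tz": 0, "rx": 0, "ry": 0, "rz": 0}, {"tx": 0.005, "ty": 0.036, "tz": 0, "rx": 0, "ry": 0, "rz": 0}, {"tx": 0.005, "ty": 0.036, "tz": 0, "rx": 0, "ry": 0, "rz": 0}, {"tx": 0.005, "ty": 0.036, "tz": 0, "rx": 0, "ry": 0, "rz": 0}, {"tx": 0.005, "ty": 0.036, "tz": 0, "rx": 0, "ry": 0, "rz": 0}, {"tx": 0.005, "ty": 0.036, "tz": 0, "rx": 0, "ry": 0, "rz": 0}, {"tx": 0.005, "ty": 0.036, "tz": 0, "rx": 0, "ry": 0, "rz": 0}, {"tx": 0.005, "ty": 0.036, "tz": 0, "rx": 0, "ry": 0, "rz": 0}, {"tx": 0.005, "ty": 0.036, "tz": 0, "rx": 0, "ry": 0, "rz": 0}, {"tx": 0.005, "ty": 0.036, "tz": 0, "rx": 0, "ry": 0, "rz": 0}, {"tx": 0, "ty": 0, "tz": 0, "rx": 0, "ry": 0, "rz": 0}, {"tx": 0, "ty": 0, "tz": 0, "rx": 0, "ry": 0, "rz": 0}]'

```text
time: 35.68
ee_pos: [448.2, -413.4, 185.6]
tool_rot: [0.995, -0.101, -0.0, -0.0]
contact_force: [-0.3, 0.8, -0.6]
finger_gap: 1.002
finger_force: 0.0
```

Request:
drive_tool --rows '[{"tx": 0, "ty": 0, "tz": 0, "rx": 0, "ry": 0, "rz": 0}, {"tx": 0, "ty": 0, "tz": 0, "rx": 0, "ry": 0, "rz": 0}]'

```text
time: 35.85
ee_pos: [449.0, -410.9, 186.2]
tool_rot: [0.995, -0.099, -0.0, -0.0]
contact_force: [-0.3, 0.2, -0.5]
finger_gap: 1.0
finger_force: 0.0
```

```bash
python3 - <<'E'
from h import *
go(451.3,-415.3,0,-11.6); shot('wrist','w9'); z=load('w9'); slabs(z)
shot('top','top2'); piletop(load('top2'))
E
```

```text
cur [ 449.  -410.9  186.2] yaw -11.42 | rz units 0.03 then t(mm) [  3.1   3.9 186.2] | q7 -1.13 t 35.9 tilt [0.    0.001]
slab 6993 [121.  31.] [ 641.  -283.9] [ 45.  158.9] yaw 82.9 z 9.1
slab 9868 [322. 204.] [ 451.1 -415.9] [ 59.6 159.9] yaw -11.6 z 11.2
pile n 1704 centre [-2.5  0.3] size [162.   62.6] ang 89.6 top z med 75.6
```

View pics/top2.png

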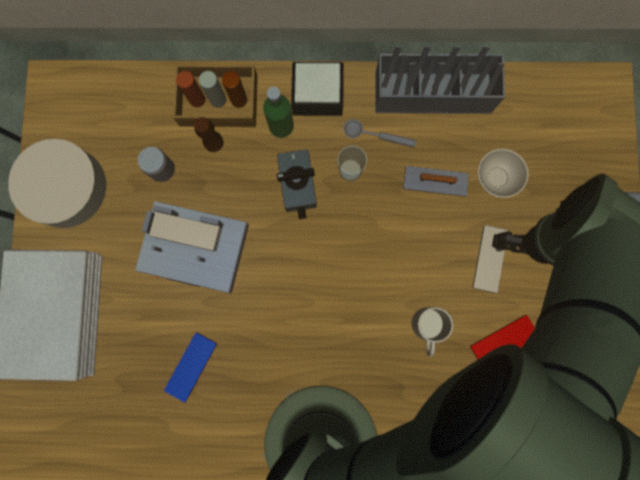

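The pile (184,231) is in place, the handle lies across the box at (296,178), and the tableware hasn't moved. The last slab is at (490,259).

Request:
drive_tool --rows '[{"tx": 0.003, "ty": 0.0045, "tz": 0.02, "rx": 0, "ry": 0, "rz": 0.03}, {"tx": 0, "ty": 0, "tz": 0.035, "rx": 0, "ry": 0, "rz": 0}, {"tx": 0, "ty": 0, "tz": 0.04, "rx": 0, "ry": 0, "rz": 0}, {"tx": 0, "ty": 0, "tz": 0.035, "rx": 0, "ry": 0, "rz": 0}, {"tx": 0, "ty": 0, "tz": 0.025, "rx": 0, "ry": 0, "rz": 0}, {"tx": 0, "ty": 0, "tz": 0.015, "rx": 0, "ry": 0, "rz": 0}, {"tx": 0, "ty": 0, "tz": 0.01, "rx": 0, "ry": 0, "rz": 0}, {"tx": 0, "ty": 0, "tz": 0.005, "rx": 0, "ry": 0, "rz": 0}, {"tx": 0, "ty": 0, "tz": 0, "rx": 0, "ry": 0, "rz": 0}, {"tx": 0, "ty": 0, "tz": 0, "rx": 0, "ry": 0, "rz": 0}, {"tx": 0, "ty": 0, "tz": 0, "rx": 0, "ry": 0, "rz": 0}]'

```text
time: 36.87
ee_pos: [450.7, -417.8, 2.5]
tool_rot: [0.995, -0.102, 0.001, 0.0]
contact_force: [0.1, -0.2, 0.1]
finger_gap: 0.998
finger_force: 0.0
```

Request:
drive_tool --rows '[{"tx": 0, "ty": 0, "tz": 0, "rx": 0, "ry": 0, "rz": 0}, {"tx": 0, "ty": 0, "tz": 0, "rx": 0, "ry": 0, "rz": 0}, {"tx": 0, "ty": 0, "tz": 0, "rx": 0, "ry": 0, "rz": 0}, {"tx": 0, "ty": 0, "tz": 0, "rx": 0, "ry": 0, "rz": 0}, {"tx": 0, "ty": 0, "tz": 0, "rx": 0, "ry": 0, "rz": 0}]' --grip -1 --grip_force 40

```text
time: 37.28
ee_pos: [450.5, -417.5, 2.4]
tool_rot: [0.995, -0.102, 0.0, 0.0]
contact_force: [-1.4, 2.7, 12.1]
finger_gap: 0.681
finger_force: 40.4
```

Request:
drive_tool --rows '[{"tx": 0, "ty": 0, "tz": -0.01, "rx": 0, "ry": 0, "rz": 0}, {"tx": 0, "ty": 0, "tz": -0.025, "rx": 0, "ry": 0, "rz": 0}, {"tx": 0, "ty": 0, "tz": -0.035, "rx": 0, "ry": 0, "rz": 0}, {"tx": 0, "ty": 0, "tz": -0.035, "rx": 0, "ry": 0, "rz": 0}, {"tx": 0, "ty": 0, "tz": -0.04, "rx": 0, "ry": 0, "rz": -0.5}, {"tx": 0, "ty": 0, "tz": -0.01, "rx": 0, "ry": 0, "rz": -0.9}, {"tx": 0, "ty": 0, "tz": 0, "rx": 0, "ry": 0, "rz": -0.9}, {"tx": 0, "ty": 0, "tz": 0, "rx": 0, "ry": 0, "rz": -0.9}, {"tx": 0, "ty": 0, "tz": 0, "rx": 0, "ry": 0, "rz": -0.9}, {"tx": 0, "ty": 0, "tz": 0, "rx": 0, "ry": 0, "rz": -0.9}, {"tx": 0, "ty": 0, "tz": 0, "rx": 0, "ry": 0, "rz": -0.9}, {"tx": 0, "ty": 0, "tz": 0, "rx": 0, "ry": 0, "rz": -0.9}]'

```text
time: 38.28
ee_pos: [449.9, -417.4, 157.0]
tool_rot: [0.967, 0.253, -0.0, 0.0]
contact_force: [-0.9, 0.1, -1.7]
finger_gap: 0.681
finger_force: 44.5
```

Request:
drive_tool --rows '[{"tx": 0, "ty": 0, "tz": 0, "rx": 0, "ry": 0, "rz": -0.9}, {"tx": 0, "ty": 0, "tz": 0, "rx": 0, "ry": 0, "rz": -0.9}, {"tx": 0, "ty": 0, "tz": 0, "rx": 0, "ry": 0, "rz": -0.9}, {"tx": 0, "ty": 0, "tz": 0, "rx": 0, "ry": 0, "rz": -0.9}, {"tx": 0, "ty": 0, "tz": 0, "rx": 0, "ry": 0, "rz": -0.9}, {"tx": 0, "ty": 0, "tz": 0, "rx": 0, "ry": 0, "rz": -0.9}, {"tx": 0, "ty": 0, "tz": 0, "rx": 0, "ry": 0, "rz": -0.9}, {"tx": 0, "ty": 0, "tz": 0, "rx": 0, "ry": 0, "rz": -0.9}, {"tx": 0, "ty": 0, "tz": 0, "rx": 0, "ry": 0, "rz": -0.9}, {"tx": 0, "ty": 0, "tz": 0, "rx": 0, "ry": 0, "rz": 0}, {"tx": 0, "ty": 0, "tz": 0, "rx": 0, "ry": 0, "rz": 0}]'

```text
time: 39.2
ee_pos: [449.8, -417.6, 156.8]
tool_rot: [0.78, 0.626, -0.0, 0.0]
contact_force: [-0.2, -0.8, -2.3]
finger_gap: 0.685
finger_force: 44.5
```

```bash
python3 - <<'E'
from h import *
go(503.1,333.2,78,77.7)
E
```

```text
cur [ 449.8 -417.6  156.8] yaw 77.48 | rz units -0.04 then t(mm) [ 744.9 -107.8   78.8] | q7 0.18 t 39.2 tilt [ 0. -0.]
```

Request:
drive_tool --rows '[{"tx": 0.036, "ty": -0.006, "tz": 0, "rx": 0, "ry": 0, "rz": -0.04}, {"tx": 0.037, "ty": -0.006, "tz": 0, "rx": 0, "ry": 0, "rz": 0}, {"tx": 0.037, "ty": -0.006, "tz": 0, "rx": 0, "ry": 0, "rz": 0}, {"tx": 0.037, "ty": -0.006, "tz": 0, "rx": 0, "ry": 0, "rz": 0}, {"tx": 0.037, "ty": -0.006, "tz": 0, "rx": 0, "ry": 0, "rz": 0}, {"tx": 0.037, "ty": -0.006, "tz": 0, "rx": 0, "ry": 0, "rz": 0}, {"tx": 0.037, "ty": -0.006, "tz": 0, "rx": 0, "ry": 0, "rz": 0}, {"tx": 0.037, "ty": -0.006, "tz": 0, "rx": 0, "ry": 0, "rz": 0}, {"tx": 0.037, "ty": -0.006, "tz": 0, "rx": 0, "ry": 0, "rz": 0}, {"tx": 0.037, "ty": -0.006, "tz": 0, "rx": 0, "ry": 0, "rz": 0}]'

```text
time: 40.03
ee_pos: [468.6, -42.4, 156.8]
tool_rot: [0.779, 0.627, 0.0, 0.0]
contact_force: [0.5, 0.2, -3.0]
finger_gap: 0.687
finger_force: 44.5
```

Request:
drive_tool --rows '[{"tx": 0.037, "ty": -0.005, "tz": 0, "rx": 0, "ry": 0, "rz": 0}, {"tx": 0.037, "ty": -0.005, "tz": 0, "rx": 0, "ry": 0, "rz": 0}, {"tx": 0.037, "ty": -0.005, "tz": 0, "rx": 0, "ry": 0, "rz": 0}, {"tx": 0.037, "ty": -0.005, "tz": 0, "rx": 0, "ry": 0, "rz": 0}, {"tx": 0.037, "ty": -0.005, "tz": 0, "rx": 0, "ry": 0, "rz": 0}, {"tx": 0.037, "ty": -0.005, "tz": 0, "rx": 0, "ry": 0, "rz": 0}, {"tx": 0.037, "ty": -0.005, "tz": 0, "rx": 0, "ry": 0, "rz": 0}, {"tx": 0.037, "ty": -0.005, "tz": 0, "rx": 0, "ry": 0, "rz": 0}, {"tx": 0.037, "ty": -0.005, "tz": 0, "rx": 0, "ry": 0, "rz": 0}, {"tx": 0.037, "ty": -0.005, "tz": 0, "rx": 0, "ry": 0, "rz": 0}]'

```text
time: 40.87
ee_pos: [497.3, 330.0, 156.7]
tool_rot: [0.779, 0.627, 0.0, 0.0]
contact_force: [1.1, 0.0, -1.4]
finger_gap: 0.681
finger_force: 44.5
```

Request:
drive_tool --rows '[{"tx": 0, "ty": 0, "tz": 0, "rx": 0, "ry": 0, "rz": 0}, {"tx": 0, "ty": 0, "tz": 0, "rx": 0, "ry": 0, "rz": 0}, {"tx": 0, "ty": 0, "tz": 0, "rx": 0, "ry": 0, "rz": 0}, {"tx": 0, "ty": 0, "tz": 0, "rx": 0, "ry": 0, "rz": 0}]'

```text
time: 41.2
ee_pos: [497.7, 327.1, 156.4]
tool_rot: [0.778, 0.628, -0.0, 0.0]
contact_force: [1.0, -0.1, -2.3]
finger_gap: 0.683
finger_force: 44.5
```

```bash
python3 - <<'E'
from h import *
go(503.1,333.2,79,77.7)
E
```

```text
cur [497.7 327.1 156.4] yaw 77.76 | rz units 0.01 then t(mm) [ 7.1  4.  77.4] | q7 -1.2 t 41.2 tilt [ 0.    -0.001]
```

Request:
drive_tool --rows '[{"tx": 0, "ty": 0, "tz": 0.02, "rx": 0, "ry": 0, "rz": 0}, {"tx": 0, "ty": 0, "tz": 0.025, "rx": 0, "ry": 0, "rz": 0}, {"tx": 0, "ty": 0, "tz": 0.018, "rx": 0, "ry": 0, "rz": 0}, {"tx": 0.002, "ty": 0, "tz": 0.01, "rx": 0, "ry": 0, "rz": 0}, {"tx": 0, "ty": 0, "tz": 0.002, "rx": 0, "ry": 0, "rz": 0}, {"tx": 0.002, "ty": 0.001, "tz": 0, "rx": 0, "ry": 0, "rz": 0}, {"tx": 0.002, "ty": 0.002, "tz": 0, "rx": 0, "ry": 0, "rz": 0}, {"tx": 0.0015, "ty": 0.0015, "tz": 0, "rx": 0, "ry": 0, "rz": 0}, {"tx": 0.001, "ty": 0.001, "tz": 0, "rx": 0, "ry": 0, "rz": 0}, {"tx": 0, "ty": 0, "tz": 0, "rx": 0, "ry": 0, "rz": 0}, {"tx": 0, "ty": 0, "tz": 0, "rx": 0, "ry": 0, "rz": 0}]'

```text
time: 42.12
ee_pos: [502.5, 333.4, 81.6]
tool_rot: [0.778, 0.629, -0.003, 0.0]
contact_force: [-18.0, -12.8, 5.2]
finger_gap: 0.684
finger_force: 45.2
```

```bash
python3 - <<'E'
from h import *
ft()
E
```

```text
tool F [-16.3 -14.9  -5.1] nest xy [-0.6  0. ] z 81.6 t 42.1
```

Request:
drive_tool --rows '[{"tx": 0, "ty": -0.0005, "tz": 0.0015, "rx": 0, "ry": 0, "rz": 0}, {"tx": 0, "ty": 0, "tz": 0.0015, "rx": 0, "ry": 0, "rz": 0}, {"tx": 0, "ty": 0, "tz": 0, "rx": 0, "ry": 0, "rz": 0}, {"tx": 0, "ty": 0, "tz": 0, "rx": 0, "ry": 0, "rz": 0}]'

```text
time: 42.45
ee_pos: [502.8, 333.4, 79.2]
tool_rot: [0.778, 0.628, -0.002, 0.001]
contact_force: [-16.2, -14.2, 12.3]
finger_gap: 0.681
finger_force: 45.9
```

Request:
drive_tool --rows '[{"tx": 0, "ty": 0, "tz": 0, "rx": 0, "ry": 0, "rz": 0}, {"tx": 0, "ty": 0, "tz": 0, "rx": 0, "ry": 0, "rz": 0}, {"tx": 0, "ty": 0, "tz": 0, "rx": 0, "ry": 0, "rz": 0}, {"tx": 0, "ty": 0, "tz": -0.01, "rx": 0, "ry": 0, "rz": 0}, {"tx": 0, "ty": 0, "tz": -0.02, "rx": 0, "ry": 0, "rz": 0}, {"tx": 0, "ty": 0, "tz": -0.03, "rx": 0, "ry": 0, "rz": 0}, {"tx": 0, "ty": 0, "tz": -0.03, "rx": 0, "ry": 0, "rz": 0}, {"tx": -0.03, "ty": 0, "tz": -0.02, "rx": 0, "ry": 0, "rz": 0}, {"tx": -0.03, "ty": 0, "tz": 0, "rx": 0, "ry": 0, "rz": 0}, {"tx": 0, "ty": 0, "tz": 0, "rx": 0, "ry": 0, "rz": 0}, {"tx": 0, "ty": 0, "tz": 0, "rx": 0, "ry": 0, "rz": 0}, {"tx": 0, "ty": 0, "tz": 0, "rx": 0, "ry": 0, "rz": 0}]' --grip 1

```text
time: 43.45
ee_pos: [491.8, 277.4, 189.2]
tool_rot: [0.778, 0.629, 0.001, -0.0]
contact_force: [0.0, 0.3, -0.7]
finger_gap: 1.0
finger_force: 0.0
```

```bash
python3 - <<'E'
from h import *
shot('wrist','w10'); z=load('w10'); piletop(z)
p,d,c=shot('top','top3'); z=load('top3'); X=cloud(z)
hsv=cv2.cvtColor(p,cv2.COLOR_BGR2HSV)
sel=np.s_[160:205,395:480]; m=(hsv[sel][...,1]>120)&(hsv[sel][...,0]<14); m=cv2.morphologyEx(m.astype(np.uint8),cv2.MORPH_OPEN,np.ones((3,3)))
v,u=np.nonzero(m); P=np.array([ray(z,a+395,b+160,41)[:2] for a,b in zip(u,v)],np.float32); r=cv2.minAreaRect(P); print('bar',len(P),r)
go(650,-282,185,-96)
E
```

```text
pile n 19423 centre [-0.4 -0. ] size [159.9  60.1] ang 89.8 top z med 87.1
bar 27 ((638.3856811523438, -303.1792297363281), (30.60374641418457, 6.467035293579102), 78.79413604736328)
cur [491.5 277.9 188.5] yaw 77.97 | rz units -1.01 then t(mm) [-540.2  216.1    3.5] | q7 -1.11 t 43.5 tilt [0.    0.001]
```

View pics/w10.png

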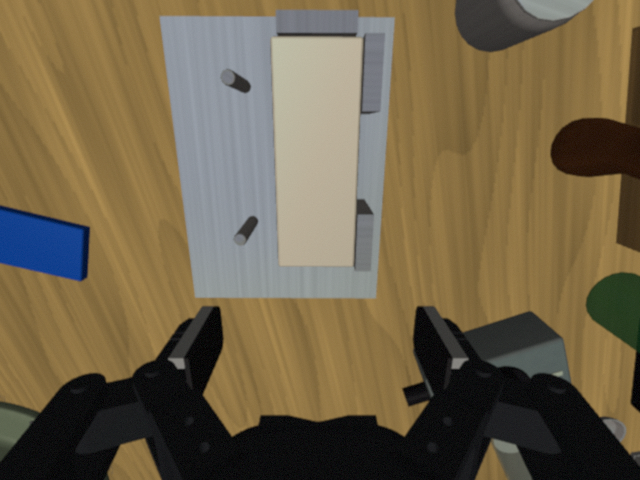

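Four slabs are stacked flush in the view at (317,150), with the top at 87 mm and offset (-0.4, 0) mm. Next is the cover.

Request:
drive_tool --rows '[{"tx": 0, "ty": 0, "tz": 0, "rx": 0, "ry": 0, "rz": -0.9}, {"tx": -0.0338, "ty": 0.01375, "tz": 0, "rx": 0, "ry": 0, "rz": 0}, {"tx": -0.0338, "ty": 0.01375, "tz": 0, "rx": 0, "ry": 0, "rz": 0}, {"tx": -0.0338, "ty": 0.01375, "tz": 0, "rx": 0, "ry": 0, "rz": 0}, {"tx": -0.0338, "ty": 0.01375, "tz": 0, "rx": 0, "ry": 0, "rz": 0}, {"tx": -0.0338, "ty": 0.01375, "tz": 0, "rx": 0, "ry": 0, "rz": 0}, {"tx": -0.0338, "ty": 0.01375, "tz": 0, "rx": 0, "ry": 0, "rz": 0}, {"tx": -0.0338, "ty": 0.01375, "tz": 0, "rx": 0, "ry": 0, "rz": 0}, {"tx": -0.0338, "ty": 0.01375, "tz": 0, "rx": 0, "ry": 0, "rz": 0}]'

```text
time: 44.3
ee_pos: [569.8, -5.4, 188.2]
tool_rot: [0.747, 0.665, 0.0, -0.0]
contact_force: [0.2, -0.6, 0.2]
finger_gap: 0.996
finger_force: 0.0
```

Request:
drive_tool --rows '[{"tx": -0.0338, "ty": 0.01375, "tz": 0, "rx": 0, "ry": 0, "rz": 0}, {"tx": -0.0338, "ty": 0.01375, "tz": 0, "rx": 0, "ry": 0, "rz": 0}, {"tx": -0.0338, "ty": 0.01375, "tz": 0, "rx": 0, "ry": 0, "rz": 0}, {"tx": -0.0338, "ty": 0.01375, "tz": 0, "rx": 0, "ry": 0, "rz": 0}, {"tx": -0.0338, "ty": 0.01375, "tz": 0, "rx": 0, "ry": 0, "rz": 0}, {"tx": -0.0338, "ty": 0.01375, "tz": 0, "rx": 0, "ry": 0, "rz": 0}, {"tx": -0.0338, "ty": 0.01375, "tz": 0, "rx": 0, "ry": 0, "rz": 0}, {"tx": -0.0338, "ty": 0.01375, "tz": 0, "rx": 0, "ry": 0, "rz": 0}, {"tx": 0, "ty": 0, "tz": 0, "rx": 0, "ry": 0, "rz": 0}, {"tx": 0, "ty": 0, "tz": 0, "rx": 0, "ry": 0, "rz": 0}, {"tx": 0, "ty": 0, "tz": 0, "rx": 0, "ry": 0, "rz": 0}, {"tx": 0, "ty": 0, "tz": 0, "rx": 0, "ry": 0, "rz": 0}]'

```text
time: 45.3
ee_pos: [647.4, -284.2, 188.2]
tool_rot: [0.746, 0.665, 0.0, -0.0]
contact_force: [0.2, 0.1, -0.1]
finger_gap: 1.0
finger_force: 0.0
```

```bash
python3 - <<'E'
from h import *
shot('wrist','w11'); X=cloud(load('w11'))
b=(560,740,-375,-195); print('plate',rect(X,b,5,16)); print('bar',rect(X,b,33,50))
go(648.2,-284.6,25,83.3)
E
```

```text
plate (8220, array([ 675.5, -284.8]), array([114.3, 165.9]), 83.2, 9.2)
bar (1476, array([ 648.3, -284.3]), array([14. , 89.1]), 83.1, 39.9)
cur [ 647.4 -284.3  188.4] yaw 83.43 | rz units 0.02 then t(mm) [ -0.2   0.8 163.4] | q7 -0.02 t 45.4 tilt [0.    0.001]
```

View pics/w11.png

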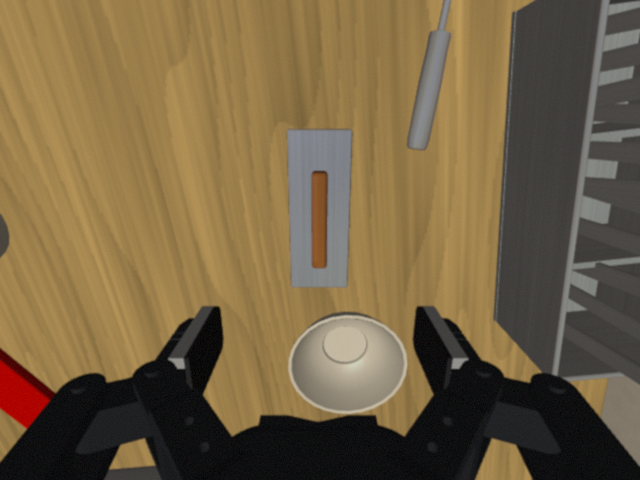

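The cover's wooden grip is at (319,220), straight under the tool, and the spoon handle (430,90) and bowl (347,362) are clear of the fingers. Going down to grip it.

Request:
drive_tool --rows '[{"tx": 0, "ty": 0.001, "tz": 0.03, "rx": 0, "ry": 0, "rz": 0.05}, {"tx": 0, "ty": 0, "tz": 0.04, "rx": 0, "ry": 0, "rz": 0}, {"tx": 0, "ty": 0, "tz": 0.04, "rx": 0, "ry": 0, "rz": 0}, {"tx": 0, "ty": 0, "tz": 0.03, "rx": 0, "ry": 0, "rz": 0}, {"tx": 0, "ty": 0, "tz": 0.018, "rx": 0, "ry": 0, "rz": 0}, {"tx": 0, "ty": 0, "tz": 0.01, "rx": 0, "ry": 0, "rz": 0}, {"tx": 0, "ty": 0, "tz": 0, "rx": 0, "ry": 0, "rz": 0}, {"tx": 0, "ty": 0, "tz": 0, "rx": 0, "ry": 0, "rz": 0}]'

```text
time: 46.02
ee_pos: [648.6, -285.5, 21.2]
tool_rot: [0.749, 0.663, 0.0, 0.0]
contact_force: [0.3, -0.4, 0.7]
finger_gap: 1.006
finger_force: 0.0
```

Request:
drive_tool --rows '[{"tx": 0, "ty": 0, "tz": 0, "rx": 0, "ry": 0, "rz": 0}, {"tx": 0, "ty": 0, "tz": 0, "rx": 0, "ry": 0, "rz": 0}, {"tx": 0, "ty": 0, "tz": 0, "rx": 0, "ry": 0, "rz": 0}, {"tx": 0, "ty": 0, "tz": 0, "rx": 0, "ry": 0, "rz": 0}, {"tx": 0, "ty": 0, "tz": 0, "rx": 0, "ry": 0, "rz": 0}, {"tx": 0, "ty": 0, "tz": 0, "rx": 0, "ry": 0, "rz": 0}, {"tx": 0, "ty": 0, "tz": 0, "rx": 0, "ry": 0, "rz": 0}, {"tx": 0, "ty": 0, "tz": 0, "rx": 0, "ry": 0, "rz": 0}]' --grip -1 --grip_force 50

```text
time: 46.68
ee_pos: [648.3, -286.1, 20.8]
tool_rot: [0.749, 0.663, 0.0, 0.0]
contact_force: [-0.7, 0.3, 6.1]
finger_gap: 0.148
finger_force: 50.1
```

Request:
drive_tool --rows '[{"tx": 0, "ty": 0, "tz": -0.01, "rx": 0, "ry": 0, "rz": 0}, {"tx": 0, "ty": 0, "tz": -0.03, "rx": 0, "ry": 0, "rz": 0}, {"tx": 0, "ty": 0, "tz": -0.04, "rx": 0, "ry": 0, "rz": 0}, {"tx": 0, "ty": 0, "tz": -0.04, "rx": 0, "ry": 0, "rz": 0}, {"tx": 0, "ty": 0, "tz": -0.03, "rx": 0, "ry": 0, "rz": 0}, {"tx": 0, "ty": 0, "tz": -0.01, "rx": 0, "ry": 0, "rz": 0.9}, {"tx": 0, "ty": 0, "tz": 0, "rx": 0, "ry": 0, "rz": 0}, {"tx": 0, "ty": 0, "tz": 0, "rx": 0, "ry": 0, "rz": 0}]'

```text
time: 47.35
ee_pos: [647.8, -286.0, 180.4]
tool_rot: [0.779, 0.628, -0.0, 0.0]
contact_force: [-0.5, -0.5, -4.2]
finger_gap: 0.151
finger_force: 49.3
```

```bash
python3 - <<'E'
from h import *
go(503.1,333.2,110,77.7)
E
```

```text
cur [ 647.8 -286.   180.4] yaw 77.74 | rz units 0.01 then t(mm) [ 574.1 -273.3   70.4] | q7 -0.11 t 47.4 tilt [-0. -0.]
```

Request:
drive_tool --rows '[{"tx": 0.0334, "ty": -0.0163, "tz": 0, "rx": 0, "ry": 0, "rz": 0}, {"tx": 0.0334, "ty": -0.0163, "tz": 0, "rx": 0, "ry": 0, "rz": 0}, {"tx": 0.0334, "ty": -0.0163, "tz": 0, "rx": 0, "ry": 0, "rz": 0}, {"tx": 0.0334, "ty": -0.0163, "tz": 0, "rx": 0, "ry": 0, "rz": 0}, {"tx": 0.0334, "ty": -0.0163, "tz": 0, "rx": 0, "ry": 0, "rz": 0}, {"tx": 0.0334, "ty": -0.0163, "tz": 0, "rx": 0, "ry": 0, "rz": 0}, {"tx": 0.0334, "ty": -0.0163, "tz": 0, "rx": 0, "ry": 0, "rz": 0}, {"tx": 0.0334, "ty": -0.0163, "tz": 0, "rx": 0, "ry": 0, "rz": 0}, {"tx": 0.0334, "ty": -0.0163, "tz": 0, "rx": 0, "ry": 0, "rz": 0}]'

```text
time: 48.1
ee_pos: [567.5, 40.5, 178.7]
tool_rot: [0.778, 0.628, -0.001, -0.001]
contact_force: [0.4, -0.2, -3.9]
finger_gap: 0.147
finger_force: 49.6
```

Request:
drive_tool --rows '[{"tx": 0.0334, "ty": -0.0163, "tz": 0, "rx": 0, "ry": 0, "rz": 0}, {"tx": 0.0334, "ty": -0.0163, "tz": 0, "rx": 0, "ry": 0, "rz": 0}, {"tx": 0.0334, "ty": -0.0163, "tz": 0, "rx": 0, "ry": 0, "rz": 0}, {"tx": 0.0334, "ty": -0.0163, "tz": 0, "rx": 0, "ry": 0, "rz": 0}, {"tx": 0.0334, "ty": -0.0163, "tz": 0, "rx": 0, "ry": 0, "rz": 0}, {"tx": 0.0334, "ty": -0.0163, "tz": 0, "rx": 0, "ry": 0, "rz": 0}, {"tx": 0.0334, "ty": -0.0163, "tz": 0, "rx": 0, "ry": 0, "rz": 0}, {"tx": 0.0334, "ty": -0.0163, "tz": 0, "rx": 0, "ry": 0, "rz": 0}, {"tx": 0, "ty": 0, "tz": 0, "rx": 0, "ry": 0, "rz": 0}, {"tx": 0, "ty": 0, "tz": 0, "rx": 0, "ry": 0, "rz": 0}, {"tx": 0, "ty": 0, "tz": 0, "rx": 0, "ry": 0, "rz": 0}, {"tx": 0, "ty": 0, "tz": 0, "rx": 0, "ry": 0, "rz": 0}]'

```text
time: 49.1
ee_pos: [499.3, 326.6, 179.4]
tool_rot: [0.779, 0.627, -0.001, 0.0]
contact_force: [-0.1, -0.3, -3.4]
finger_gap: 0.151
finger_force: 49.6
```

```bash
python3 - <<'E'
from h import *
go(502.7,331.5,109,77.7)
E
```

```text
cur [499.3 326.6 179.4] yaw 77.61 | rz units -0.02 then t(mm) [ 5.5  2.2 70.4] | q7 -1.18 t 49.1 tilt [-0.001 -0.001]
```

Request:
drive_tool --rows '[{"tx": 0, "ty": -0.001, "tz": 0.02, "rx": 0, "ry": 0, "rz": 0}, {"tx": 0, "ty": 0, "tz": 0.025, "rx": 0, "ry": 0, "rz": 0}, {"tx": 0, "ty": 0, "tz": 0.015, "rx": 0, "ry": 0, "rz": 0}, {"tx": 0, "ty": 0, "tz": 0.007, "rx": 0, "ry": 0, "rz": 0}, {"tx": 0, "ty": 0, "tz": 0.0015, "rx": 0, "ry": 0, "rz": 0}, {"tx": 0.002, "ty": 0.001, "tz": 0, "rx": 0, "ry": 0, "rz": 0}, {"tx": 0.002, "ty": 0.001, "tz": 0, "rx": 0, "ry": 0, "rz": 0}, {"tx": 0.002, "ty": 0.001, "tz": 0, "rx": 0, "ry": 0, "rz": 0}, {"tx": 0.0015, "ty": 0.001, "tz": 0, "rx": 0, "ry": 0, "rz": 0}, {"tx": 0, "ty": 0, "tz": 0, "rx": 0, "ry": 0, "rz": 0}, {"tx": 0, "ty": 0, "tz": 0, "rx": 0, "ry": 0, "rz": 0}]'

```text
time: 50.02
ee_pos: [502.3, 331.7, 112.3]
tool_rot: [0.78, 0.626, -0.003, 0.001]
contact_force: [-16.1, -18.6, 11.3]
finger_gap: 0.149
finger_force: 51.7
```

```bash
python3 - <<'E'
from h import *
ft(); print(np.round(robot.get_obs()['ft_torque'],2))
E
```

```text
tool F [-21.7 -11.8 -11.2] nest xy [-0.4 -1.6] z 112.3 t 50.0
[-3.89  3.53  0.18]
```

Request:
drive_tool --rows '[{"tx": -0.001, "ty": -0.0005, "tz": 0.0015, "rx": 0, "ry": 0, "rz": 0}, {"tx": 0, "ty": 0, "tz": 0.0015, "rx": 0, "ry": 0, "rz": 0}, {"tx": 0, "ty": 0, "tz": 0, "rx": 0, "ry": 0, "rz": 0}, {"tx": 0, "ty": 0, "tz": 0, "rx": 0, "ry": 0, "rz": 0}]'

```text
time: 50.35
ee_pos: [502.5, 331.5, 109.6]
tool_rot: [0.78, 0.626, -0.002, 0.001]
contact_force: [-11.0, -18.1, 8.7]
finger_gap: 0.152
finger_force: 51.3
```

```bash
python3 - <<'E'
from h import *
ft(); st()
E
```

```text
tool F [-20.1  -6.8  -8.6] nest xy [-0.2 -1.8] z 109.6 t 50.4
t 50.35 pos [502.5 331.5 109.6] rot [[0.216, 0.976, -0.002], [0.976, -0.216, -0.004], [-0.004, -0.001, -1.0]] F [-11.  -18.1   8.7] gap 0.152
```

Still pressed on both fences and just above seating; release and look.

Request:
drive_tool --rows '[{"tx": -0.001, "ty": 0, "tz": 0.001, "rx": 0, "ry": 0, "rz": 0}, {"tx": 0, "ty": 0, "tz": 0, "rx": 0, "ry": 0, "rz": 0}]'

```text
time: 50.52
ee_pos: [502.5, 331.6, 108.9]
tool_rot: [0.779, 0.626, -0.001, 0.001]
contact_force: [-9.3, -11.0, 7.7]
finger_gap: 0.15
finger_force: 51.1
```

Request:
drive_tool --rows '[{"tx": 0, "ty": 0, "tz": 0, "rx": 0, "ry": 0, "rz": 0}, {"tx": 0, "ty": 0, "tz": 0, "rx": 0, "ry": 0, "rz": 0}, {"tx": 0, "ty": 0, "tz": 0, "rx": 0, "ry": 0, "rz": 0}, {"tx": 0, "ty": 0, "tz": 0, "rx": 0, "ry": 0, "rz": 0}, {"tx": 0, "ty": 0, "tz": -0.01, "rx": 0, "ry": 0, "rz": 0}, {"tx": 0, "ty": 0, "tz": -0.02, "rx": 0, "ry": 0, "rz": 0}, {"tx": 0, "ty": 0, "tz": -0.03, "rx": 0, "ry": 0, "rz": 0}, {"tx": 0, "ty": 0, "tz": -0.03, "rx": 0, "ry": 0, "rz": 0}, {"tx": -0.03, "ty": 0, "tz": -0.01, "rx": 0, "ry": 0, "rz": 0}, {"tx": -0.03, "ty": 0, "tz": 0, "rx": 0, "ry": 0, "rz": 0}, {"tx": 0, "ty": 0, "tz": 0, "rx": 0, "ry": 0, "rz": 0}, {"tx": 0, "ty": 0, "tz": 0, "rx": 0, "ry": 0, "rz": 0}]' --grip 1

```text
time: 51.52
ee_pos: [490.4, 273.0, 209.1]
tool_rot: [0.78, 0.626, 0.001, 0.0]
contact_force: [0.1, 0.5, 0.1]
finger_gap: 0.999
finger_force: 0.0
```

```bash
cat >> h.py <<'E'
def cover(z):
    X=cloud(z); a=np.radians(NW); D=X-[NX,NY,40]; x=D[...,0]*np.cos(a)+D[...,1]*np.sin(a); y=-D[...,0]*np.sin(a)+D[...,1]*np.cos(a)
    for n,lo,hi in (('plate',54,62.5),('bar',82,95)):
        m=(x>-60)&(x<28.5 if n=='bar' else x<45)&(abs(y)<110)&(D[...,2]>lo)&(D[...,2]<hi)
        if n=='plate': # largest blob
            pass
        k,l,s,c=cv2.connectedComponentsWithStats(m.astype(np.uint8)); i=1+np.argmax(s[1:,4]); q=l==i
        r=cv2.minAreaRect(np.stack([x[q],y[q]],1).astype(np.float32)); print(n,q.sum(),np.round(r[0],1),np.round(r[1],1),round(r[2],1),'z',np.round(np.median(X[q][:,2]),1))
E
python3 - <<'E'
from h import *
shot('wrist','w12'); cover(load('w12')); st()
go(640,67.5,190,99.3)
E
```

```text
plate 17219 [5.5 5.5] [171.4  72.1] 89.8 z 97.0
bar 2995 [-0.4 -0. ] [89.  13.9] 89.9 z 127.8
t 51.57 pos [490.3 274.2 208.8] rot [[0.215, 0.977, 0.001], [0.977, -0.215, 0.001], [0.001, 0.001, -1.0]] F [0.6 1.2 0.8] gap 0.999
cur [490.3 274.2 208.8] yaw 77.57 | rz units -3.62 then t(mm) [-228.2  114.4   18.8] | q7 -1.1 t 51.6 tilt [0.001 0.001]
```

View pics/w12.png

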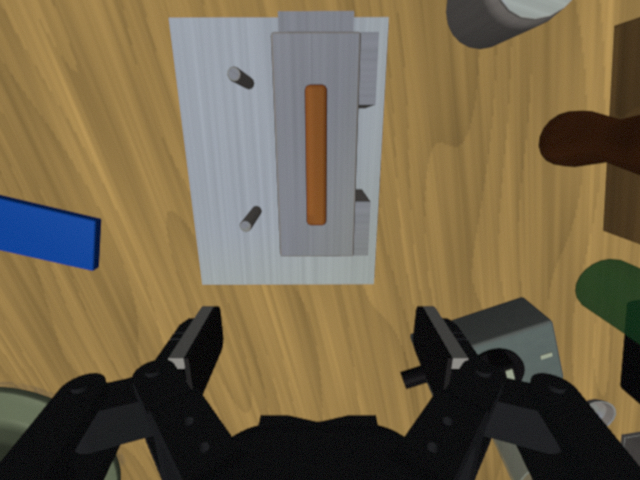

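The cover lies square on the pile at (316,150). Its offset is (-0.4, 0) mm and its plate top is at 97 mm. Next I turn the handle back on.

Request:
drive_tool --rows '[{"tx": 0, "ty": 0, "tz": 0, "rx": 0, "ry": 0, "rz": -0.9}, {"tx": 0, "ty": 0, "tz": 0, "rx": 0, "ry": 0, "rz": -0.9}, {"tx": 0, "ty": 0, "tz": 0, "rx": 0, "ry": 0, "rz": -0.9}, {"tx": 0, "ty": 0, "tz": 0, "rx": 0, "ry": 0, "rz": -0.9}, {"tx": -0.0285, "ty": 0.0143, "tz": 0, "rx": 0, "ry": 0, "rz": 0}, {"tx": -0.0285, "ty": 0.0143, "tz": 0, "rx": 0, "ry": 0, "rz": 0}, {"tx": -0.0285, "ty": 0.0143, "tz": 0, "rx": 0, "ry": 0, "rz": 0}, {"tx": -0.0285, "ty": 0.0143, "tz": 0, "rx": 0, "ry": 0, "rz": 0}, {"tx": -0.0285, "ty": 0.0143, "tz": 0, "rx": 0, "ry": 0, "rz": 0}, {"tx": -0.0285, "ty": 0.0143, "tz": 0, "rx": 0, "ry": 0, "rz": 0}, {"tx": -0.0285, "ty": 0.0143, "tz": 0, "rx": 0, "ry": 0, "rz": 0}, {"tx": -0.0285, "ty": 0.0143, "tz": 0, "rx": 0, "ry": 0, "rz": 0}]'

```text
time: 52.57
ee_pos: [640.5, 67.3, 207.9]
tool_rot: [0.648, 0.762, 0.0, -0.0]
contact_force: [-0.2, 0.2, 0.3]
finger_gap: 1.001
finger_force: 0.0
```

Request:
drive_tool --rows '[{"tx": 0, "ty": 0, "tz": 0, "rx": 0, "ry": 0, "rz": 0}, {"tx": 0, "ty": 0, "tz": 0, "rx": 0, "ry": 0, "rz": 0}, {"tx": 0, "ty": 0, "tz": 0, "rx": 0, "ry": 0, "rz": 0}, {"tx": 0, "ty": 0, "tz": 0, "rx": 0, "ry": 0, "rz": 0}]'

```text
time: 52.9
ee_pos: [639.1, 69.2, 208.0]
tool_rot: [0.647, 0.762, 0.0, -0.0]
contact_force: [0.3, 0.9, 0.4]
finger_gap: 0.999
finger_force: 0.0
```

```bash
python3 - <<'E'
from h import *
shot('wrist','w13'); X=cloud(load('w13')); print('bar',rect(X,(560,720,10,130),93,104))
go(640.2,67.4,75,99.3)
E
```

```text
bar (2141, array([639.4,  67.8]), array([15.8, 89.3]), 99.5, 97.9)
cur [639.   69.1 208. ] yaw 99.33 | rz units 0.0 then t(mm) [ -1.9   0.9 133. ] | q7 -0.33 t 53.0 tilt [-0.     0.001]
```

Target is centred; descend, grip and turn clockwise 90° in two stages.

Request:
drive_tool --rows '[{"tx": -0.0015, "ty": 0.0008, "tz": 0.03, "rx": 0, "ry": 0, "rz": 0}, {"tx": 0, "ty": 0, "tz": 0.035, "rx": 0, "ry": 0, "rz": 0}, {"tx": 0, "ty": 0, "tz": 0.03, "rx": 0, "ry": 0, "rz": 0}, {"tx": 0, "ty": 0, "tz": 0.025, "rx": 0, "ry": 0, "rz": 0}, {"tx": 0, "ty": 0, "tz": 0.013, "rx": 0, "ry": 0, "rz": 0}, {"tx": 0, "ty": 0, "tz": 0, "rx": 0, "ry": 0, "rz": 0}, {"tx": 0, "ty": 0, "tz": 0, "rx": 0, "ry": 0, "rz": 0}]'

```text
time: 53.53
ee_pos: [640.5, 66.9, 75.5]
tool_rot: [0.648, 0.762, 0.0, -0.0]
contact_force: [-0.1, -0.6, 0.6]
finger_gap: 1.0
finger_force: 0.0
```

Request:
drive_tool --rows '[{"tx": 0, "ty": 0, "tz": 0, "rx": 0, "ry": 0, "rz": 0}, {"tx": 0, "ty": 0, "tz": 0, "rx": 0, "ry": 0, "rz": 0}, {"tx": 0, "ty": 0, "tz": 0, "rx": 0, "ry": 0, "rz": 0}, {"tx": 0, "ty": 0, "tz": 0, "rx": 0, "ry": 0, "rz": 0}, {"tx": 0, "ty": 0, "tz": 0, "rx": 0, "ry": 0, "rz": 0}, {"tx": 0, "ty": 0, "tz": 0, "rx": 0, "ry": 0, "rz": 0}, {"tx": 0, "ty": 0, "tz": 0, "rx": 0, "ry": 0, "rz": 0}, {"tx": 0, "ty": 0, "tz": 0, "rx": 0, "ry": 0, "rz": 0}]' --grip -1 --grip_force 40

```text
time: 54.2
ee_pos: [640.3, 66.1, 75.3]
tool_rot: [0.648, 0.762, -0.0, 0.0]
contact_force: [-3.3, -1.2, 7.7]
finger_gap: 0.175
finger_force: 40.3
```

Request:
drive_tool --rows '[{"tx": 0, "ty": 0, "tz": 0, "rx": 0, "ry": 0, "rz": 0.8}, {"tx": 0, "ty": 0, "tz": 0, "rx": 0, "ry": 0, "rz": 0.8}, {"tx": 0, "ty": 0, "tz": 0, "rx": 0, "ry": 0, "rz": 0.8}, {"tx": 0, "ty": 0, "tz": 0, "rx": 0, "ry": 0, "rz": 0.8}, {"tx": 0, "ty": 0, "tz": 0, "rx": 0, "ry": 0, "rz": 0.8}, {"tx": 0, "ty": 0, "tz": 0, "rx": 0, "ry": 0, "rz": 0.8}, {"tx": 0, "ty": 0, "tz": 0, "rx": 0, "ry": 0, "rz": 0.8}, {"tx": 0, "ty": 0, "tz": 0, "rx": 0, "ry": 0, "rz": 0.8}]'

```text
time: 54.87
ee_pos: [638.9, 66.3, 75.3]
tool_rot: [0.863, 0.505, -0.001, -0.001]
contact_force: [-14.5, -0.3, 15.3]
finger_gap: 0.178
finger_force: 41.6
```

```bash
python3 - <<'E'
from h import *
go(640,67.5,75,9.3); ft()
E
```

```text
cur [638.9  66.3  75.3] yaw 60.6 | rz units 8.55 then t(mm) [ 1.3 -1.   0.3] | q7 -0.96 t 54.9 tilt [-0.003 -0.   ]
tool F [ -7.4 -12.5 -15.3] nest xy [ 189.6 -231.8] z 75.3 t 54.9
```

Request:
drive_tool --rows '[{"tx": 0, "ty": -0.002, "tz": -0.001, "rx": 0, "ry": 0, "rz": 0.8}, {"tx": 0, "ty": 0, "tz": 0, "rx": 0, "ry": 0, "rz": 0.8}, {"tx": 0, "ty": 0, "tz": 0, "rx": 0, "ry": 0, "rz": 0.8}, {"tx": 0, "ty": 0, "tz": 0, "rx": 0, "ry": 0, "rz": 0.8}, {"tx": 0, "ty": 0, "tz": 0, "rx": 0, "ry": 0, "rz": 0.8}, {"tx": 0, "ty": 0, "tz": 0, "rx": 0, "ry": 0, "rz": 0.8}, {"tx": 0, "ty": 0, "tz": 0, "rx": 0, "ry": 0, "rz": 0.8}, {"tx": 0, "ty": 0, "tz": 0, "rx": 0, "ry": 0, "rz": 0.8}, {"tx": 0, "ty": 0, "tz": 0, "rx": 0, "ry": 0, "rz": 0.8}, {"tx": 0, "ty": 0, "tz": 0, "rx": 0, "ry": 0, "rz": 0}, {"tx": 0, "ty": 0, "tz": 0, "rx": 0, "ry": 0, "rz": 0}]'

```text
time: 55.78
ee_pos: [637.7, 67.7, 75.4]
tool_rot: [0.988, 0.154, -0.001, -0.0]
contact_force: [-5.9, 2.7, -2.0]
finger_gap: 0.171
finger_force: 43.1
```

```bash
python3 - <<'E'
from h import *
go(640,67.5,75,9.3); ft(); print(robot.get_obs()['ft_torque'])
E
```

```text
cur [637.7  67.7  75.4] yaw 17.75 | rz units 1.41 then t(mm) [2.3 0.5 0.4] | q7 -1.57 t 55.8 tilt [-0.002 -0.   ]
tool F [-4.8 -4.4  2. ] nest xy [ 188.1 -230.8] z 75.4 t 55.8
[ 0.43966559  1.10318302 -0.09250737]
```

Request:
drive_tool --rows '[{"tx": 0, "ty": 0, "tz": 0, "rx": 0, "ry": 0, "rz": 0.8}, {"tx": 0, "ty": 0, "tz": 0, "rx": 0, "ry": 0, "rz": 0.7}, {"tx": 0, "ty": 0, "tz": 0, "rx": 0, "ry": 0, "rz": 0.4}, {"tx": 0, "ty": 0, "tz": 0, "rx": 0, "ry": 0, "rz": 0}, {"tx": 0, "ty": 0, "tz": 0, "rx": 0, "ry": 0, "rz": 0}]'

```text
time: 56.2
ee_pos: [637.6, 68.0, 75.4]
tool_rot: [0.998, 0.057, -0.001, -0.0]
contact_force: [-6.5, 3.0, -0.8]
finger_gap: 0.179
finger_force: 55.1
```

```bash
python3 - <<'E'
from h import *
go(640,67.5,75,9.3); ft(); print(robot.get_obs()['ft_torque'])
E
```

```text
cur [637.6  68.   75.4] yaw 6.5 | rz units -0.47 then t(mm) [2.3 0.9 0.4] | q7 -1.72 t 56.2 tilt [-0.002  0.   ]
tool F [-6.1 -3.7  0.8] nest xy [ 187.9 -230.4] z 75.4 t 56.2
[0.66107942 1.31314482 1.43293703]
```

The torque has risen to 1.4 N m, so the handle is at its stop. Relax, release, lift, then check.

Request:
drive_tool --rows '[{"tx": 0, "ty": 0, "tz": 0, "rx": 0, "ry": 0, "rz": -0.4}, {"tx": 0, "ty": 0, "tz": 0, "rx": 0, "ry": 0, "rz": 0}]'

```text
time: 56.37
ee_pos: [637.6, 68.0, 75.4]
tool_rot: [0.997, 0.078, -0.001, -0.0]
contact_force: [-6.2, 4.4, -1.9]
finger_gap: 0.181
finger_force: 43.3
```

Request:
drive_tool --rows '[{"tx": 0, "ty": 0, "tz": 0, "rx": 0, "ry": 0, "rz": 0}, {"tx": 0, "ty": 0, "tz": 0, "rx": 0, "ry": 0, "rz": 0}, {"tx": 0, "ty": 0, "tz": 0, "rx": 0, "ry": 0, "rz": 0}, {"tx": 0, "ty": 0, "tz": 0, "rx": 0, "ry": 0, "rz": 0}, {"tx": 0, "ty": 0, "tz": -0.02, "rx": 0, "ry": 0, "rz": 0}, {"tx": 0, "ty": 0, "tz": -0.03, "rx": 0, "ry": 0, "rz": 0}, {"tx": 0, "ty": 0, "tz": -0.03, "rx": 0, "ry": 0, "rz": 0}, {"tx": 0, "ty": 0, "tz": -0.03, "rx": 0, "ry": 0, "rz": 0}, {"tx": -0.04, "ty": 0, "tz": -0.03, "rx": 0, "ry": 0, "rz": 0}, {"tx": -0.04, "ty": 0, "tz": 0, "rx": 0, "ry": 0, "rz": 0}, {"tx": -0.04, "ty": 0, "tz": 0, "rx": 0, "ry": 0, "rz": 0}]' --grip 1

```text
time: 57.28
ee_pos: [525.9, 50.0, 212.0]
tool_rot: [0.997, 0.075, 0.001, -0.0]
contact_force: [1.0, 0.2, -1.1]
finger_gap: 1.0
finger_force: 0.0
```

Request:
drive_tool --rows '[{"tx": 0, "ty": 0.04, "tz": 0, "rx": 0, "ry": 0, "rz": 0}, {"tx": 0, "ty": 0.04, "tz": 0, "rx": 0, "ry": 0, "rz": 0}, {"tx": 0, "ty": 0.04, "tz": 0, "rx": 0, "ry": 0, "rz": 0}, {"tx": 0, "ty": 0, "tz": 0, "rx": 0, "ry": 0, "rz": 0}, {"tx": 0, "ty": 0, "tz": 0, "rx": 0, "ry": 0, "rz": 0}, {"tx": 0, "ty": 0, "tz": 0, "rx": 0, "ry": 0, "rz": 0}]'

```text
time: 57.78
ee_pos: [544.6, -68.3, 210.9]
tool_rot: [0.997, 0.075, 0.0, -0.0]
contact_force: [0.3, 0.4, 0.8]
finger_gap: 1.004
finger_force: 0.0
```

```bash
python3 - <<'E'
from h import *
st(); shot('wrist','w14'); X=cloud(load('w14')); print('bar',rect(X,(560,720,10,130),93,104)); print('box',rect(X,(500,720,0,150),50,60))
for f in('top',):
    shot(f,f+'4'); z=load(f+'4'); cover(z); X=cloud(z); print('bar',rect(X,(540,700,20,130),93,104))
E
```

```text
t 57.78 pos [544.6 -68.3 210.9] rot [[0.989, 0.15, 0.0], [0.15, -0.989, 0.0], [0.0, -0.0, -1.0]] F [0.3 0.4 0.8] gap 1.004
bar (3477, array([639.7,  67. ]), array([16.7, 89.3]), 9.6, 97.8)
box (11373, array([634.8,  66.2]), array([ 80. , 129.7]), 9.5, 54.1)
plate 1549 [2.5 6. ] [173.1  71.7] 89.9 z 97.5
bar 240 [-3.4  0.1] [14.5 90.3] 0.1 z 128.5
bar (246, array([636.9,  68.9]), array([15.8, 90.7]), 9.1, 98.3)
```

View pics/top4.png

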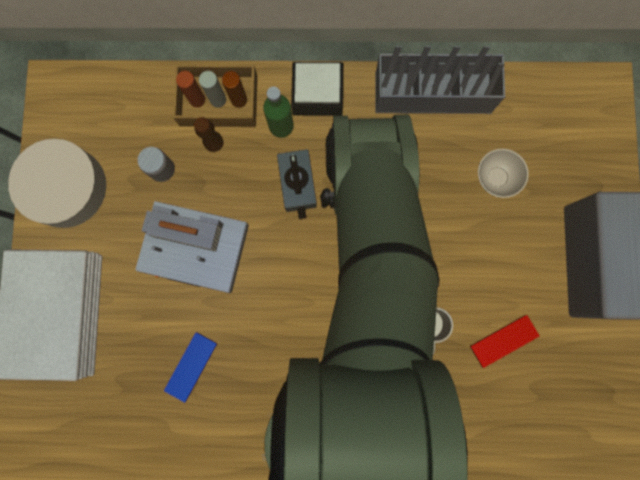

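The handle (9.6°) is in line with the box (9.5°) at (296,176). The cover and pile are square on the warmer at (183,228), and the arm is clear of everything.

```bash
python3 -c "
from workcell import robot
print(robot.finish_job())"
```

```text
the job is handed in; nothing more can be done
None
```

I handed the job in at about 58 s: the warmer was switched off, all four slabs and the cover were stacked within about 0.5 mm of flush with both fences, and the handle was turned back on to its stop; the hand-in call returned no verdict.

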